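# Serve the gold chocolate from the sweets carousel

### The job

Draw the sweets carousel out from under the wooden riser by its handle and stand it on the open worktop, then turn its wheel by the knob until the compartment with the gold chocolate is at the spout. Take the carousel by the handle again, tip it so that the gold chocolate, and no other, rolls out of the spout into the blue bowl, and stand the carousel back upright on the worktop with the other three chocolates still in it. Do not touch the chocolates with the gripper, leave the bowl where it stands and do not disturb the other things on the counter.

Things in the scene. Friction and masses are not known exactly. Their poses are not given: they have to be found in the camera images.
- riser: Fixed low riser of pale wood, a bridge open in front (-x side, towards the robot) and behind. Origin on the worktop under its middle, z up. Outside 150 mm deep (x), 246 wide (y), 110 high; top board 8 mm thick, underside 102 mm up; side walls 8 mm thick. Cookie bags stand on its rear half. The carousel is parked under it, only its handle sticking well out in front.
- carousel_handle (a point): Centre of the handle, a wooden bar 50 mm long (x), 14 wide (y), 24 high, 50 mm above the carousel's underside. Carousel axes: x from handle to its middle, y to the spout, z up. The carousel (loose, about 0.33 kg loaded, foot 133 mm across) has its middle axis at x = +92 mm from here.
- carousel_centre (a point): Point on the carousel's middle axis, 20 mm above its underside; axes as for carousel_handle. The round white outer wall has outer radius 67 mm, its top is 40 mm above the underside, and it is open only at the spout (+y), where the gap is 50 degrees wide. Handle towards -x.
- spout_lip (a point): Middle of the outer lip of the white spout chute, on the carousel's +y side, 100 mm from its middle axis and 6 mm above its underside; the chute is about 36 mm wide here. Same axes as carousel_handle.
- wheel_knob (a point): Grip point of the wooden bar knob on top of the wheel, on the middle axis, 64 mm above the carousel's underside. The bar is 36 mm long (its x), 12 mm wide (its y) and stands from 40 to 76 mm above the underside. It turns with the wheel (axes fixed to the wheel, parallel to the carousel's at joint value 0).
- wheel (a joint): Wheel angle, rad, grows counter-clockwise from above; turns over a full turn either way, friction 0.025 N m. Six open-topped compartments of 60 degrees, walls to 38 mm up; at 0 their middles point at 30, 90 (spout), 150.. degrees counter-clockwise from the carousel's x axis. Floors fall 8 degrees to the hub, so a chocolate lies there, 30 mm from the axis, until it is tipped out.
- bowl_in (a point): Middle of the inner floor of the loose blue ceramic bowl: rim 112 mm across, 45 mm high.
- choc_gold_center (a point): Centre of the gold yellow ball, a chocolate in foil, 24 mm across, 14 g, in one of the wheel's compartments at the start.
- choc_red_center (a point): Centre of the red ball, a chocolate in foil, 24 mm across, 14 g, in one of the wheel's compartments at the start.
- choc_green_center (a point): Centre of the green ball, a chocolate in foil, 24 mm across, 14 g, in one of the wheel's compartments at the start.
- choc_brown_center (a point): Centre of the dark brown ball, a chocolate in foil, 24 mm across, 14 g, in one of the wheel's compartments at the start.
- cookies_pale: Bystander: pale stack of cookies in a tied bag, 75 mm wide, 84 mm high, on the riser. Loose. Origin at the centre of its underside.
- cookies_dark: Bystander: dark stack of cookies in a tied bag, 70 mm wide, 84 mm high, on the riser. Loose. Origin at the centre of its underside.
- jar_red: Bystander: dark red preserve jar with white lid, 60 mm across, 72 mm high, at the right of the riser. Loose. Origin at the centre of its underside.
- jar_brown: Bystander: dark brown preserve jar with gold lid, 60 mm across, 80 mm high. Loose. Origin at the centre of its underside.
- counter_bell: Bystander: chrome counter bell, 84 mm across, 50 mm high. Loose. Origin at the centre of its underside.
- pastry_box: Bystander: small brown pastry box with red ribbon, 69x73x61 mm. Loose. Origin at the centre of its underside.
- display: Bystander: black card display, 121x150x153 mm, fixed, at the left. Origin at the centre of its underside.
- pos_terminal: Till screen on a white foot at the back, fixed, never moves; with its foot it fills about 0.59 to 0.78 m ahead of the robot base and 0.02 to 0.33 m to its left; the screen stands above the foot, higher than 0.2 m.
- receipt_printer: Black receipt printer at the back, fixed, never moves; it fills about 0.69 to 0.87 m ahead of the robot base and 0.09 to 0.28 m to its right, about 0.15 m high.

How it is judged:
By the outcome, as a careful person would: the job done as asked, in the order asked, and still so for the second after the job is handed in, with the robot touching nothing.
It also fails if it takes over 72 s, if anything falls off the work surface, if the arm or the gripper's body presses on something with over 40 N, if the wrist force passes 120 N, or if a joint passes its speed limit or range.

### The arm

A 6-joint arm with a two-finger parallel gripper is mounted at the origin on a cart in front of the work surface, level with it; the furniture and walls round the work are solid. World frame = base frame: x ahead of the robot, y to its left, z up, the work surface at z = 0. Lengths are in mm, angles in rad, forces in N, time in s.
With the tool pointing down it reaches from about 350 to 975 mm from the base axis. Payload 17.4 kg.
Tool frame: the origin (TCP) lies at the very end of the fingers, on their centre line; the grasp point (between the pads) lies robot.tcp_to_grasp behind it (robot.tcp_to_grasp is the distance from the TCP to the grasp point, in mm); z points along the fingers, y is the direction in which the jaws open and shut (so a half turn about z gives the same grasp; the last joint's range is limited). The gripper opens to 85 mm and grips with 20 to 120 N. Pads are 22 mm wide; open, the fingers measure 114 mm over their backs; the gripper's body (76 mm by 85 mm) begins 54 mm behind the grasp point. The pads swing forward as they close: fully open they stand 13 mm farther back than shut.
Start: joints at [-1.359, 0.116, 1.442, -0, 1.584, -0.038], TCP at [166.857, -654.058, 231.303] pointing down, gripper open.
Joint ranges: [-2.83, 2.83], [-0.83, 2.19], [0.07, 2.5], [-1.14, 4.28], [0.01, 3], [-2.97, 2.97]. Speed limits (rad/s): [1.89, 1.89, 2.22, 3.14, 3.14, 3.14].

### API

Orientations are given as [roll, pitch, yaw] about the fixed x, y, z axes, in that order (R = Rz(yaw) Ry(pitch) Rx(roll)).
In Python, from cell import robot gives the robot as it stands.
- The arm moves only by the shell command python3 -m jog 'ROWS' [FORCE]. ROWS is JSON, a list of rows, each a list of 3 entries, a list of its own where there are three numbers: the shift along the world's x, y, z in m, then the turn about the world's z in rad, then the finger opening in m, from 0 to 0.0854. A call has 1 to 12 rows; each row shifts and turns the pose as measured when the row begins; what a row does not reach is not made up. A row lasts 1/10 s, in which the tool goes at most 50 mm and 8.59 degrees, less where a joint would pass 70% of its speed; a pose out of reach is approached as far as the arm can. A call is refused whole if a number of a shift passes 0.05 or a number of a turn 0.15, either way. A call with a gripper value outside its range is refused whole. The fingers move at their own pace and stop on an object; FORCE is the grip in N (left out, the last holds). Time passes only in rows, so rows that do not move let the fingers close. It gives the time, the measured TCP pose, the force and the opening at its end, in the units of the state.
- robot.state(): the state, without advancing time (a new reading comes with each control period).
- robot.get_image(name): name is "scene" or "top"; returns the picture (384x512x3 uint8, red, green, blue); there is no depth.
- robot.camera_info(name): a dict with "vfov" (degrees; the focal length in pixels is half the picture's height over the tangent of half this angle, whatever the lens; pixels are square), "cx", "cy" (the principal point, pixels), "dist_coeffs" ([k1, k2, p1, p2, k3] as OpenCV has them; the pictures are not rectified), "R" (3x3) and "t" (3): a world point X has camera coordinates R X + t. Camera axes: x right, y down, z forward; pixel columns grow to the right and rows downward; lengths in mm; the calibration is good to about 2 mm. A picture is of the moment at which its call begins. camera_info takes no time and is no camera call.
- robot.job_done(): hands the job in, once; it reports no verdict.
The state is a dict: "t": time; "joint_positions": joint angles; "qd": joint speeds; "joint_torque": joint torques, N m; "eef_pos": TCP position; "tcp_rot": TCP orientation; "contact_force": force on the tool from outside, world axes, zero at the start; "moment": the same for the moment, N m; "finger_gap": finger opening in mm.
Only numpy, scipy, OpenCV 4.12 (cv2) and the standard library are available. Lean on these libraries where they do the work, as an engineer would, in place of code of your own. Each camera call takes 0.05 s, during which the arm holds its last target.

## Working session

There is one attempt and no reset: what is moved stays moved. The work goes in short steps, Python scripts to look and compute and a shell command to move; the robot and the scene stay as the last step left them, time stands still between calls to the robot, and variables do not carry over. Pictures are saved under pics/ and viewed, and the job is handed in when it is done.

```bash
ls; mkdir -p pics; cat > h.py <<'E'
import numpy as np,cv2
from cell import robot
def cam(n):
    c=robot.camera_info(n);f=192/np.tan(np.radians(c['vfov'])/2)
    K=np.array([[f,0,c['cx']],[0,f,c['cy']],[0,0,1]]);return K,np.array(c['dist_coeffs'],float),np.array(c['R']),np.array(c['t'],float)
def ray(n,uv):
    K,d,R,t=cam(n);p=cv2.undistortPoints(np.array(uv,float).reshape(-1,1,2),K,d).reshape(-1,2)
    D=np.c_[p,np.ones(len(p))]@R;return -R.T@t,D/np.linalg.norm(D,axis=1)[:,None]
def onz(n,uv,z):
    o,D=ray(n,uv);return o+D*((z-o[2])/D[:,2])[:,None]
def tri(uv1,uv2,a='scene',b='top'):
    o1,d1=ray(a,uv1);o2,d2=ray(b,uv2);d1=d1[0];d2=d2[0]
    s=np.linalg.lstsq(np.c_[d1,-d2],o2-o1,rcond=None)[0];p=o1+d1*s[0];q=o2+d2*s[1]
    return (p+q)/2,np.linalg.norm(p-q)
def proj(n,X):
    K,d,R,t=cam(n);return cv2.projectPoints(np.array(X,float).reshape(-1,3),cv2.Rodrigues(R)[0],t,K,d)[0].reshape(-1,2)
def snap(n,name):
    im=cv2.cvtColor(robot.get_image(n),cv2.COLOR_RGB2BGR);cv2.imwrite(f'pics/{name}.png',im);return im
E
python3 - <<'E'
from h import *
for n in('scene','top'):
    snap(n,n+'0');K,d,R,t=cam(n);print(n,K[0,0],K[0,2],K[1,2],d,-R.T@t,R[2])
print(robot.state(),robot.tcp_to_grasp)
E
python3 -m jog --help
```

```text
pics
scene 354.7858558997072 256.5166413314962 191.6496556529934 [-0.06711539  0.          0.          0.          0.        ] [-393.94629335  476.14536049  946.13007718] [ 0.69054442 -0.39131587 -0.60829294]
top 389.9475077948539 252.50343146470362 191.70476607271928 [-0.06028382  0.          0.          0.          0.        ] [ 351.46898272  -63.34161101 1365.63768451] [ 0.17131217 -0.02340742 -0.9849387 ]
{'t': 0.1, 'joint_positions': array([-1.35880472e+00,  1.16430662e-01,  1.44218124e+00, -6.86761266e-06,
        1.58399352e+00, -3.78016787e-02]), 'qd': array([-0.0004165 , -0.00112829, -0.00205096,  0.00029055,  0.0014944 ,
       -0.00154935]), 'joint_torque': array([ 2.50058911e-03, -7.33665490e+01, -6.33789825e+01,  1.72440775e-05,
        5.15585751e-03, -1.09467618e-05]), 'eef_pos': array([ 166.81638129, -653.89346931,  230.65165067]), 'tcp_rot': array([-3.14058035e+00, -3.14130548e-05,  2.49793186e-01]), 'contact_force': array([-0.08109701,  0.02971302,  0.08234056]), 'moment': array([-0.0046696 ,  0.00072676,  0.02512401]), 'finger_gap': 85.48539702593686} 18.700000000000003invalid input: not JSON, or not a number
```

View pics/scene0.png

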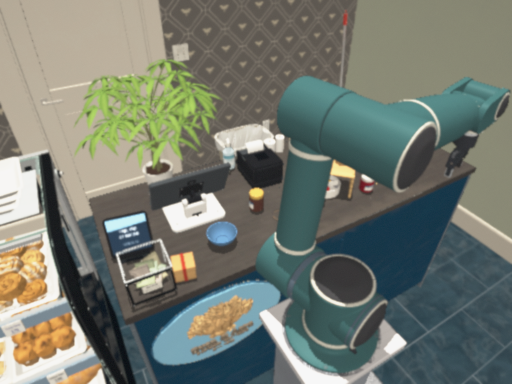

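View pics/top0.png

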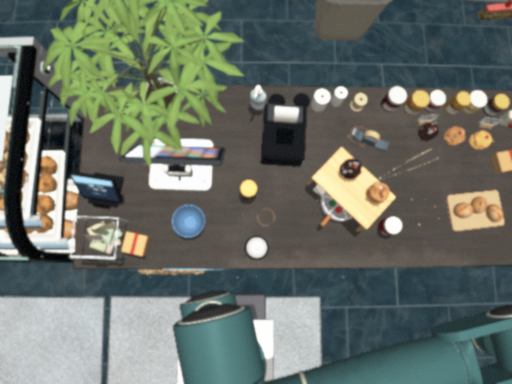

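```bash
python3 - <<'E'
from h import *
im=cv2.imread('pics/top0.png');cv2.imwrite('pics/topc.png',cv2.resize(im[130:270,140:420],(800,400),interpolation=cv2.INTER_CUBIC))
im=cv2.imread('pics/scene0.png');cv2.imwrite('pics/scenec.png',cv2.resize(im[120:300,80:400],(800,450),interpolation=cv2.INTER_CUBIC))
for k,(uv,z) in dict(bowl=((188,221),20),handle=((327,222),50),jarred=((393,226),72),bell=((256,247),50),ring=((266,217),0),jarbrown=((249,189),80),riser=((353,190),110)).items(): print(k,onz('top',[uv],z)[0].round())
E
```

```text
bowl [483. 128.  20.]
handle [ 475. -348.   50.]
jarred [ 459. -568.   72.]
bell [ 392. -105.   50.]
ring [ 499. -143.    0.]
jarbrown [584. -82.  80.]
riser [ 575. -425.  110.]
```

View pics/topc.png

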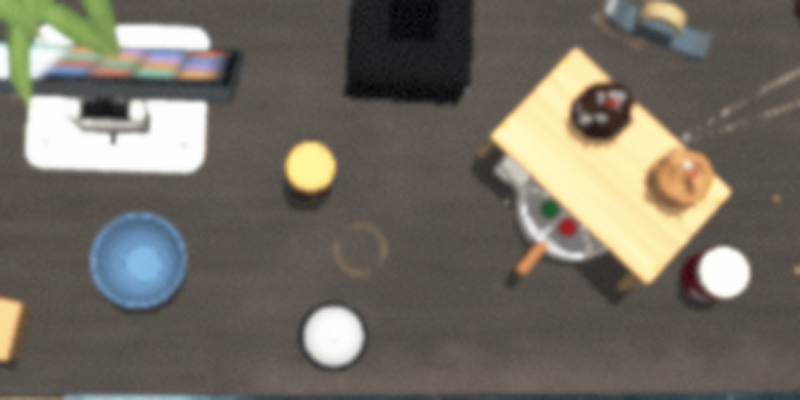

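View pics/scenec.png

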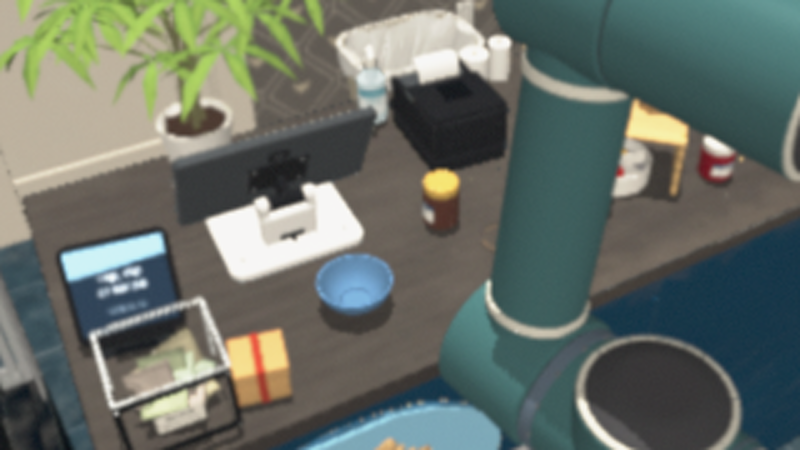

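```bash
python3 -m jog '[[[0,0,0.03],[0,0,0],0.085]]'
```

```text
schema error: expected a number
```

```bash
python3 - <<'E'
from h import *
im=cv2.imread('pics/top0.png');cv2.imwrite('pics/topL.png',cv2.resize(im[120:270,60:260],(800,600),interpolation=cv2.INTER_CUBIC))
im=cv2.imread('pics/scene0.png');cv2.imwrite('pics/sceneL.png',cv2.resize(im[140:310,90:290],(706,600),interpolation=cv2.INTER_CUBIC))
E
```

```text
(no output)
```

View pics/topL.png

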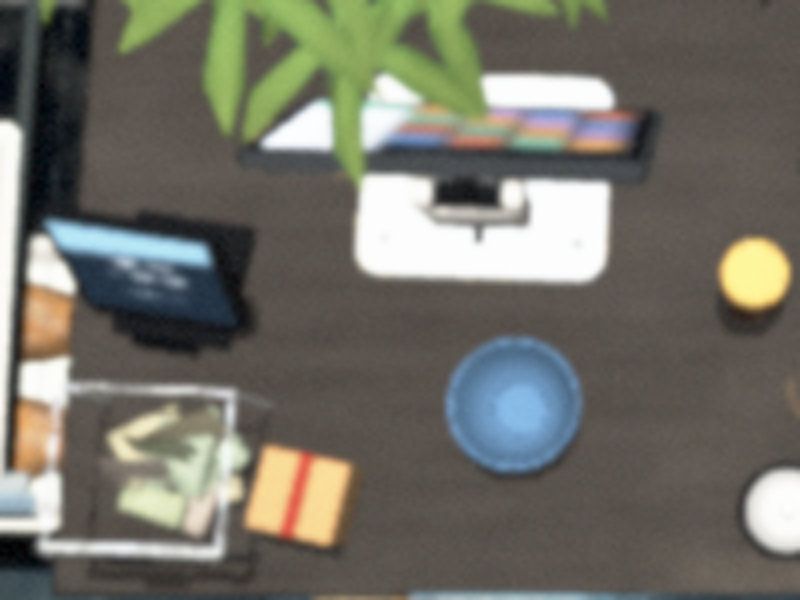

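View pics/sceneL.png

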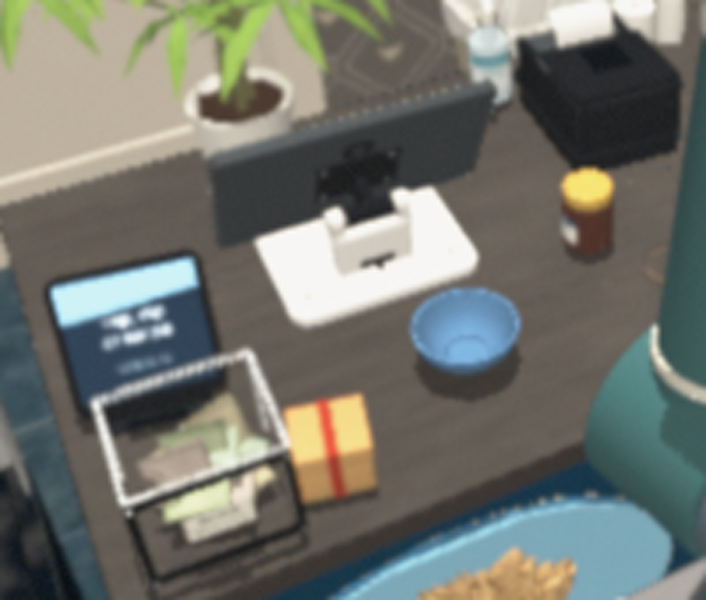

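```bash
python3 -m jog '[[[-0.011,0.043,0],0,0.085],[[-0.011,0.043,0],0,0.085],[[-0.011,0.043,0],0,0.085]]'
cat >> h.py <<'E'
def st():
    s=robot.state();np.set_printoptions(precision=4,suppress=True)
    print('t',round(s['t'],2),'q',s['joint_positions'],'p',s['eef_pos'].round(1),'r',s['tcp_rot'],'F',s['contact_force'].round(1),'gap',round(s['finger_gap'],1));return s
E
python3 -c "
from h import *
st()"
python3 -m jog '[[[-0.011,0.043,0],0,0.085],[[-0.011,0.043,0],0,0.085],[[-0.011,0.043,0],0,0.085]]'
python3 -c "
from h import *
st()"
```

```text
t: 0.4
eef_pos: [133.5, -523.9, 225.1]
tcp_rot: [-3.133, -0.0, 0.25]
contact_force: [-0.0, 0.3, 1.1]
finger_gap: 84.6
t 0.4 q [-1.3685 -0.1716  1.7333 -0.0001  1.5884 -0.0475] p [ 133.5 -523.9  225.1] r [-3.1331 -0.0004  0.2498] F [-0.   0.3  1.1] gap 84.6
t: 0.7
eef_pos: [99.3, -389.5, 222.8]
tcp_rot: [-3.131, -0.0, 0.25]
contact_force: [-0.9, -0.3, 1.9]
finger_gap: 85.0
t 0.7 q [-1.3846 -0.5005  1.9862 -0.0002  1.6669 -0.0638] p [  99.3 -389.5  222.8] r [-3.1306 -0.0005  0.25  ] F [-0.9 -0.3  1.9] gap 85.0
```

```bash
for i in 1; do python3 -m jog '[[[-0.005,0.019,-0.02],0,0.085],[[-0.005,0.019,-0.02],0,0.085]]';done
python3 -c "
from h import *
st()"
python3 -m jog '[[[-0.002,0.01,-0.02],0,0.085],[[-0.002,0.01,-0.02],0,0.085]]'
python3 -c "
from h import *
st()"
```

```text
t: 0.9
eef_pos: [88.6, -348.7, 183.9]
tcp_rot: [-3.136, -0.0, 0.25]
contact_force: [0.5, 1.1, 0.8]
finger_gap: 84.8
t 0.9 q [-1.3927 -0.611   2.1161 -0.0003  1.6425 -0.0719] p [  88.6 -348.7  183.9] r [-3.1357 -0.0001  0.25  ] F [0.5 1.1 0.8] gap 84.8
t: 1.1
eef_pos: [84.1, -326.8, 142.5]
tcp_rot: [-3.138, 0.0, 0.25]
contact_force: [-0.5, -1.3, 0.2]
finger_gap: 84.9
t 1.1 q [-1.3943 -0.667   2.2139 -0.0003  1.5987 -0.0733] p [  84.1 -326.8  142.5] r [-3.1376  0.      0.2498] F [-0.5 -1.3  0.2] gap 84.9
```

```bash
python3 - <<'E'
import numpy as np
from scipy.optimize import least_squares
D=[([.11643,1.44218,1.58399],(166.82,-653.89,230.65)),([-.1716,1.7333,1.5884],(133.5,-523.9,225.1)),([-.5005,1.9862,1.6669],(99.3,-389.5,222.8)),([-.611,2.1161,1.6425],(88.6,-348.7,183.9)),([-.667,2.2139,1.5987],(84.1,-326.8,142.5))]
def fk(p,q):
    a,h,L2,L3,e,d=p;A,B,C=q[0],q[0]+q[1],sum(q)
    return np.array([a+L2*np.sin(A)+L3*np.sin(B)+e*np.cos(B)+d*np.sin(C),h+L2*np.cos(A)+L3*np.cos(B)-e*np.sin(B)+d*np.cos(C)])
# sideways offset: azimuth vs q1
for q,p in D: print(np.arctan2(p[1],p[0]))
f=lambda p:np.concatenate([fk(p,q)-[np.hypot(x[0],x[1]),x[2]] for q,x in D]+[(np.array(p)-[0,350,450,450,0,350])*.002])
r=least_squares(f,[0,350,450,450,0,350]);print(r.x.round(1),r.fun.round(2))
E
```

```text
-1.3210052740472458
-1.3212867180469168
-1.3211715859538251
-1.3219751586479656
-1.3189177516063637
[  2.3 175.1 459.1 618.6  83.6 324.4] [ 0.09 -0.04 -0.11 -0.03 -0.01 -0.03  0.01  0.01  0.02  0.09  0.   -0.35
  0.02  0.34  0.17 -0.05]
```

```bash
cat > kin.py <<'E'
import numpy as np
from scipy.optimize import least_squares
P=[2.3,175.1,459.1,618.6,83.6,324.4]
def fk(q,p=P):
    a,h,L2,L3,e,d=p;A,B,C=q[0],q[0]+q[1],sum(q)
    return np.array([a+L2*np.sin(A)+L3*np.sin(B)+e*np.cos(B)+d*np.sin(C),h+L2*np.cos(A)+L3*np.cos(B)-e*np.sin(B)+d*np.cos(C),C])
def ik(r,z,c=np.pi):
    s=least_squares(lambda q:(fk(q)-[r,z,c])*[1,1,300],[-.6,2.1,1.6]);return s.x,np.abs(s.fun).max()
E
python3 - <<'E'
from kin import *
for z in(60,120,180,250,350):
    for r in (380,340,300,260,220):
        q,e=ik(r,z);print(z,r,q.round(3),round(e,2))
E
```

```text
60 380 [-0.487  2.244  1.385] 0.0
60 340 [-0.613  2.319  1.435] 0.0
60 300 [-0.752  2.392  1.502] 0.0
60 260 [-0.909  2.463  1.588] 0.0
60 220 [-1.087  2.53   1.699] 0.0
120 380 [-0.534  2.174  1.502] 0.0
120 340 [-0.654  2.243  1.552] 0.0
120 300 [-0.783  2.31   1.615] 0.0
120 260 [-0.924  2.372  1.694] 0.0
120 220 [-1.077  2.431  1.788] 0.0
180 380 [-0.559  2.092  1.609] 0.0
180 340 [-0.672  2.156  1.657] 0.0
180 300 [-0.791  2.217  1.716] 0.0
180 260 [-0.917  2.273  1.786] 0.0
180 220 [-1.05   2.324  1.868] 0.0
250 380 [-0.567  1.984  1.724] 0.0
250 340 [-0.67   2.043  1.769] 0.0
250 300 [-0.778  2.099  1.821] 0.0
250 260 [-0.89   2.149  1.883] 0.0
250 220 [-1.005  2.193  1.953] 0.0
350 380 [-0.543  1.809  1.876] 0.0
350 340 [-0.636  1.863  1.915] 0.0
350 300 [-0.731  1.912  1.96 ] 0.0
350 260 [-0.826  1.956  2.011] 0.0
350 220 [-0.922  1.995  2.068] 0.0
```

```bash
python3 - <<'E'
from h import *
S=lambda u,v:(90+u/3.53,140+v/3.53)
T=lambda u,v:(60+u/4,120+v/4)
for nm,a,b in [('brkt frontR top',S(410,222),T(525,210)),('brkt frontL top',S(335,243),T(430,213)),('footFR',S(478,262),T(605,275)),('footFL',S(300,325),T(362,275)),('screen botR?',S(490,180),T(650,178)),('screenbotL',S(222,243),T(243,162)),('bowlrimR',S(520,322),T(582,405)),('bowlc',S(465,352),T(518,405)),('disp rightbot',S(218,385),T(240,328)),('disp right top',S(198,255),T(208,242))]:
    print(nm,*[x.round(1) if hasattr(x,'round') else x for x in tri(a,b)])
E
```

```text
brkt frontR top [645.6 115.2  59.5] 0.3
brkt frontL top [644.4 199.4  63.2] 8.7
footFR [599.9  52.6   8.1] 5.8
footFL [599.  265.8   9.6] 3.1
screen botR? [671.8   6.1  61.1] 5.2
screenbotL [668.7 330.5 105.3] 29.7
bowlrimR [480.6  65.3  21. ] 5.0
bowlc [484.2 125.7   1.9] 1.1
disp rightbot [550.8 369.6  14.4] 2.3
disp right top [599.5 354.3 146.1] 3.2
```

```bash
python3 -m jog '[[[0,0,0],0,0.085],[[0,0,0],0,0.085],[[0,0,0],0,0.085],[[0,0,0],0,0.085],[[0,0,0],0,0.085],[[0,0,0],0,0.085]]'
python3 -c "
from h import *
st()"
```

```text
t: 1.7
eef_pos: [84.2, -327.4, 143.7]
tcp_rot: [-3.138, 0.0, 0.25]
contact_force: [0.6, 0.7, 0.5]
finger_gap: 85.0
t 1.7 q [-1.3942 -0.6656  2.2113 -0.0004  1.5999 -0.0732] p [  84.2 -327.4  143.7] r [-3.1376  0.0001  0.2498] F [0.6 0.7 0.5] gap 85.0
```

```bash
python3 - <<'E'
from h import *
a=snap('scene','s1');b=snap('top','t1')
cv2.imwrite('pics/s1c.png',cv2.resize(a[110:260,250:450],(800,600),interpolation=cv2.INTER_CUBIC))
cv2.imwrite('pics/t1c.png',cv2.resize(b[140:260,290:450],(800,600),interpolation=cv2.INTER_CUBIC))
print(onz('top',[(260,268),(160,165)],0),onz('top',[(160,165),(222,165)],200))
E
```

```text
[[ 321.9687107  -120.37044262    0.        ]
 [ 686.62650265  236.09206446    0.        ]] [[637.54210439 192.23948498 200.        ]
 [637.44347271   2.16459371 200.        ]]
```

View pics/s1c.png

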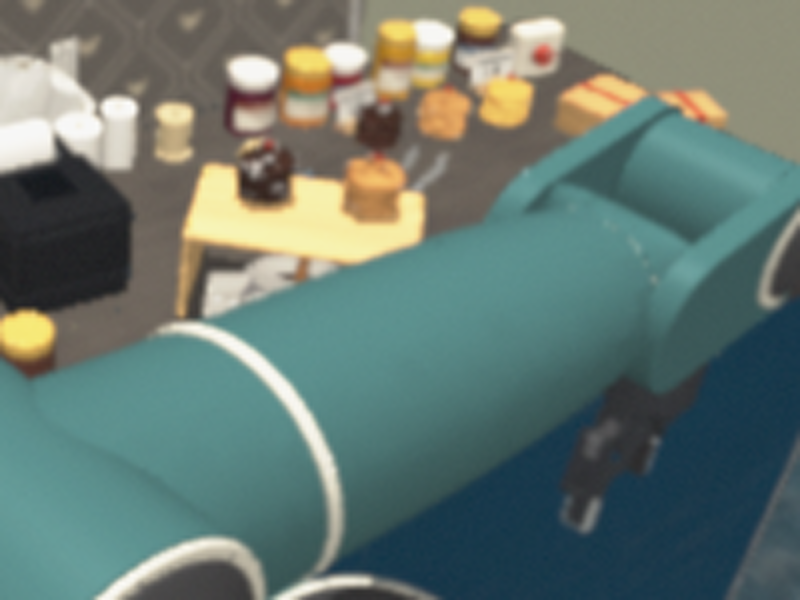

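View pics/t1c.png

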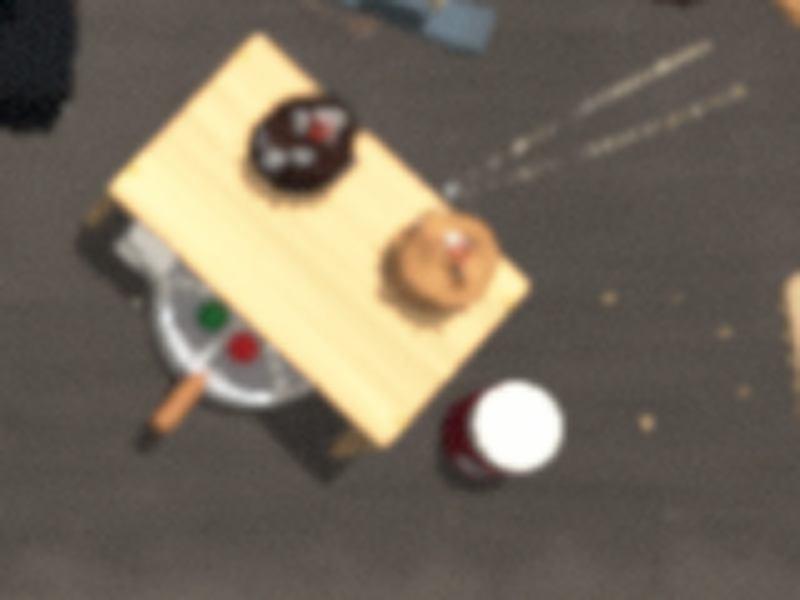

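View pics/s1.png

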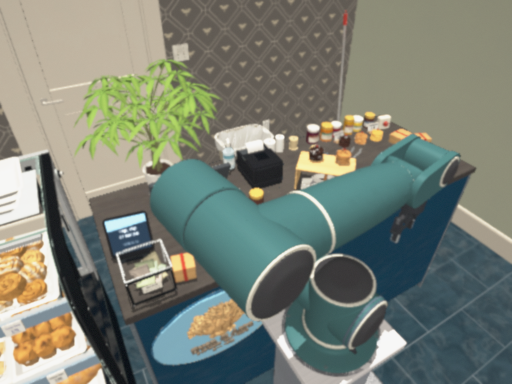

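```bash
python3 - <<'E'
from h import *
b=cv2.imread('pics/t1.png');hsv=cv2.cvtColor(b,cv2.COLOR_BGR2HSV)
m=cv2.inRange(hsv,(5,90,110),(18,255,255));m[:, :300]=0;m[:205]=0;m[240:]=0;m[:,345:]=0
n,l,s,c=cv2.connectedComponentsWithStats(m);print(s,c)
ys,xs=np.where(m);p=np.c_[xs,ys].astype(float)
W=onz('top',p,60)[:,:2];c0=W.mean(0);u,sv,vt=np.linalg.svd(W-c0);d=vt[0];print('handle',c0,'ang',np.degrees(np.arctan2(d[1],d[0])),'len',np.ptp((W-c0)@d),'wid',np.ptp((W-c0)@vt[1]))
# riser top front edge
for nm,lo,hi in (('green',(50,100,30),(85,255,200)),('red',(0,150,60),(5,255,255))):
    mm=cv2.inRange(hsv,lo,hi);mm[:, :320]=0;mm[:195]=0;mm[225:]=0;mm[:,350:]=0
    y,x=np.where(mm);print(nm,len(x),x.mean(),y.mean(),onz('top',[(x.mean(),y.mean())],22))
T=lambda u,v:(290+u/5,140+v/5)
print('riser front corners',onz('top',[T(112,187),T(385,445),T(258,32),T(530,287)],110))
# wall arc points
print('arc',onz('top',[T(157,300),T(170,350),T(205,388),T(250,405),T(300,398)],40))
E
```

```text
[[     0      0    512    384 196533]
 [   340    205      4      3      7]
 [   320    215     11     12     68]] [[255.47285189 191.48951576]
 [341.42857143 206.28571429]
 [325.11764706 220.27941176]]
handle [ 484.80402652 -344.74901564] ang 130.93134014176127 len 98.87853473971785 wid 18.320684116065294
green 17 332.0 202.64705882352942 [[ 545.99582927 -373.94844317   22.        ]]
red 12 338.5 208.83333333333334 [[ 524.07173941 -396.07951974   22.        ]]
riser front corners [[ 617.72314902 -291.55468497  110.        ]
 [ 446.29732023 -465.5226636   110.        ]
 [ 724.53262375 -394.14789023  110.        ]
 [ 550.30673719 -569.17029171  110.        ]]
arc [[ 552.71851542 -333.12279693   40.        ]
 [ 517.85707215 -340.95149256   40.        ]
 [ 491.4768637  -364.29892635   40.        ]
 [ 479.62087029 -395.09457553   40.        ]
 [ 484.28787431 -430.13502117   40.        ]]
```

```bash
python3 - <<'E'
from h import *
from scipy.optimize import least_squares
b=cv2.imread('pics/t1.png');hsv=cv2.cvtColor(b,cv2.COLOR_BGR2HSV)
m=cv2.inRange(hsv,(5,90,110),(18,255,255));m[:, :315]=0;m[:212]=0;m[240:]=0;m[:,335:]=0
ys,xs=np.where(m);p=np.c_[xs,ys].astype(float)
for z in(50,62):
    W=onz('top',p,z)[:,:2];c0=W.mean(0);u,sv,vt=np.linalg.svd(W-c0);d=vt[0];print('handle',c0,'ang',np.degrees(np.arctan2(d[1],d[0])),'len',np.ptp((W-c0)@d),'wid',np.ptp((W-c0)@vt[1]))
A=np.array([[552.7,-333.1],[517.9,-341],[491.5,-364.3],[479.6,-395.1],[484.3,-430.1]])
r=least_squares(lambda c:np.hypot(*(A-c[:2]).T)-66,[545,-395]);print('centre',r.x,r.fun)
c=r.x;print(np.degrees(np.arctan2(*(c-c0)[::-1])),np.hypot(*(c-c0)))
E
```

```text
handle [ 481.35461679 -341.47139821] ang 136.9415922481468 len 44.45670137176424 wid 17.629419158498216
handle [ 480.16992314 -338.93456191] ang 136.9415922481468 len 44.05120947780104 wid 17.468620306053722
centre [ 545.22368953 -400.55446716] [ 1.86752064 -0.47658    -1.18780048 -0.1500202   1.70992879]
-43.44721024299687 89.60471664503308
```

```bash
python3 -m jog '[[[0.044,-0.001,0],-0.144,0.085],[[0.044,-0.001,0],-0.144,0.085],[[0.044,-0.001,0],-0.144,0.085],[[0.044,-0.001,0],-0.144,0.085],[[0.044,-0.001,0],-0.144,0.085],[[0.044,-0.001,0],-0.144,0.085],[[0.044,-0.001,0],-0.144,0.085],[[0.044,-0.001,0],0,0.085]]'
python3 -c "
from h import *
st()"
```

```text
t: 2.6
eef_pos: [414.5, -335.4, 144.7]
tcp_rot: [-3.141, -0.001, -0.699]
contact_force: [-0.9, -0.8, 0.2]
finger_gap: 85.0
t 2.6 q [-0.7285 -0.1603  1.8542  0.0006  1.4464  1.5409] p [ 414.5 -335.4  144.7] r [-3.141  -0.0012 -0.6987] F [-0.9 -0.8  0.2] gap 85.0
```

```bash
python3 -m jog '[[[0.035,-0.003,-0.02],-0.04,0.085],[[0.028,-0.002,-0.03],-0.02,0.085],[[0.003,0,-0.02],0,0.085],[[0,0,0],0,0.085]]'
python3 -c "
from h import *
st();b=snap('top','t2');cv2.imwrite('pics/t2c.png',cv2.resize(b[140:260,290:450],(800,600),interpolation=cv2.INTER_CUBIC))"
```

```text
t: 3.0
eef_pos: [488.8, -339.2, 71.4]
tcp_rot: [-3.141, -0.001, -0.757]
contact_force: [-0.2, -0.3, -0.1]
finger_gap: 85.0
t 3.0 q [-0.6499  0.0318  1.7953  0.0008  1.3133  1.678 ] p [ 488.8 -339.2   71.4] r [-3.1407 -0.0011 -0.7573] F [-0.2 -0.3 -0.1] gap 85.0
```

View pics/t2c.png

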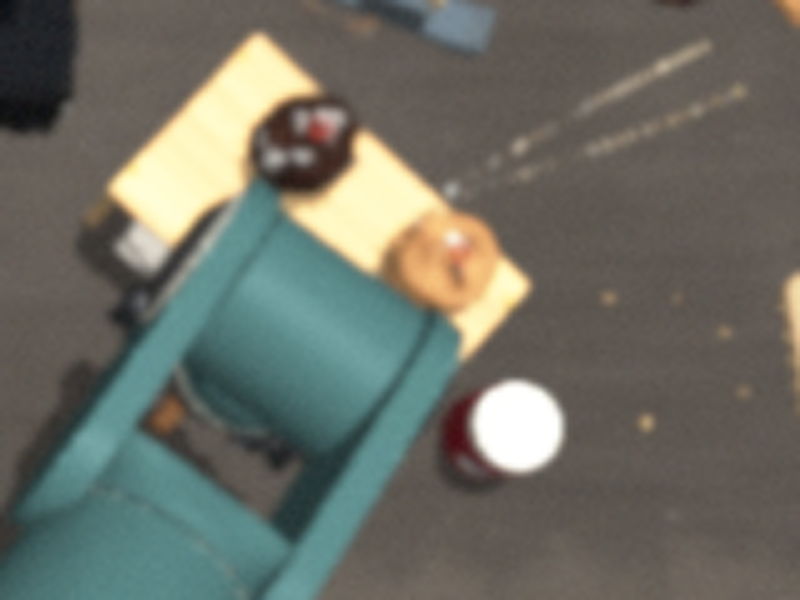

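```bash
python3 -m jog '[[[-0.012,0.002,0],0,0.085],[[0,0,-0.02],0,0.085],[[0,0,-0.018],0,0.085],[[0,0,0],0,0.085],[[0,0,0],0,0.0],[[0,0,0],0,0.0],[[0,0,0],0,0.0],[[0,0,0],0,0.0],[[0,0,0],0,0.0],[[0,0,0],0,0.0]]' 60
python3 -c "
from h import *
st()"
```

```text
t: 4.05
eef_pos: [474.8, -339.9, 43.3]
tcp_rot: [-3.14, -0.013, -0.759]
contact_force: [-0.3, -0.6, -3.2]
finger_gap: 12.6
t 4.05 q [-0.6653  0.0271  1.8491  0.0007  1.2523  1.6646] p [ 474.8 -339.9   43.3] r [-3.1397 -0.013  -0.7593] F [-0.3 -0.6 -3.2] gap 12.6
```

```bash
python3 -m jog '[[[-0.006,0.006,0],0,0.0],[[-0.01,0.01,0],0,0.0],[[-0.012,0.011,0],0,0.0],[[-0.012,0.011,0],0,0.0],[[-0.012,0.011,0],0,0.0],[[-0.012,0.011,0],0,0.0],[[-0.012,0.011,0],0,0.0],[[-0.012,0.011,0],0,0.0],[[-0.012,0.011,0],0,0.0],[[-0.012,0.011,0],0,0.0],[[-0.008,0.008,0],0,0.0],[[0,0,0],0,0.0]]'
python3 -c "
from h import *
st();b=snap('top','t3');cv2.imwrite('pics/t3c.png',cv2.resize(b[140:290,270:430],(640,600),interpolation=cv2.INTER_CUBIC))"
```

```text
t: 5.25
eef_pos: [348.1, -221.8, 43.0]
tcp_rot: [-3.14, -0.019, -0.759]
contact_force: [-2.8, 2.8, 2.3]
finger_gap: 12.6
t 5.25 q [-0.6285 -0.3916  2.208  -0.001   1.3061  1.7017] p [ 348.1 -221.8   43. ] r [-3.1401 -0.019  -0.7591] F [-2.8  2.8  2.3] gap 12.6
```

View pics/t3c.png

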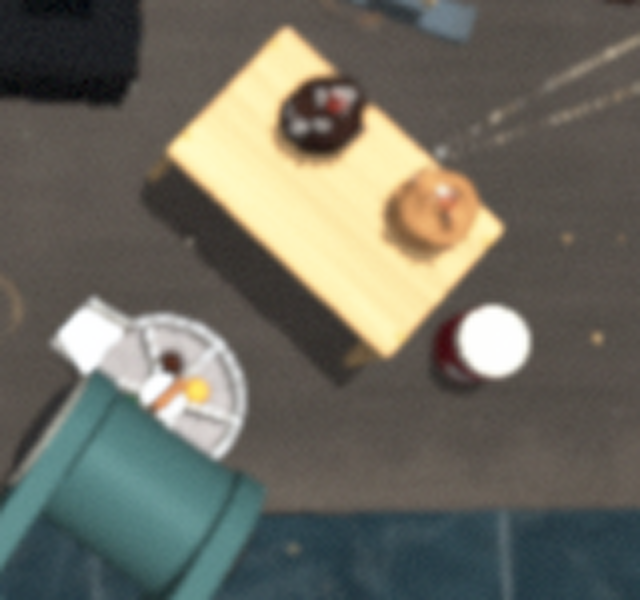

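```bash
python3 -m jog '[[[0,0,0],0,0.05],[[0,0,0],0,0.05],[[0,0,0.02],0,0.05],[[0,0,0.045],0,0.05],[[0,0.02,0.045],0,0.05],[[0.01,0.045,0.02],0,0.05],[[0.01,0.045,0],0,0.05],[[0.01,0.045,0],0,0.05],[[0.01,0.045,0],0,0.05],[[0,0.02,0],0,0.05]]'
python3 -c "
from h import *
st();b=snap('top','t4');a=snap('scene','s4')
cv2.imwrite('pics/t4c.png',cv2.resize(b[200:280,270:350],(600,600),interpolation=cv2.INTER_CUBIC))
cv2.imwrite('pics/s4c.png',cv2.resize(a[150:310,230:390],(600,600),interpolation=cv2.INTER_CUBIC))"
```

```text
t: 6.3
eef_pos: [389.8, 2.5, 178.1]
tcp_rot: [-3.138, -0.017, -0.768]
contact_force: [-0.0, -0.4, -0.3]
finger_gap: 50.0
t 6.3 q [-0.0529 -0.5436  2.0853 -0.0083  1.5845  2.2856] p [389.8   2.5 178.1] r [-3.1377 -0.0171 -0.768 ] F [-0.  -0.4 -0.3] gap 50.0
```

View pics/t4c.png

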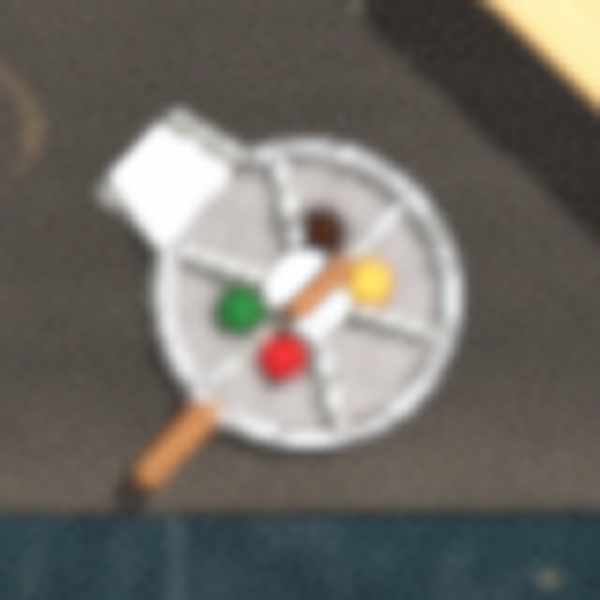

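View pics/s4c.png

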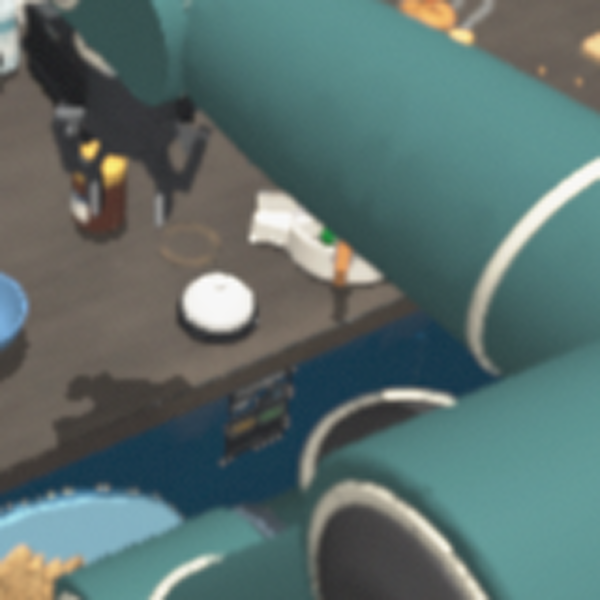

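```bash
python3 -m jog '[[[0,0.045,0],0,0.085],[[0,0.045,0],0,0.085],[[0,0.045,0],0,0.085],[[0,0.02,0],0,0.085]]'
python3 -c "
from h import *
st();b=snap('top','t5');a=snap('scene','s5')
cv2.imwrite('pics/t5c.png',cv2.resize(b[200:280,270:350],(600,600),interpolation=cv2.INTER_CUBIC))
cv2.imwrite('pics/s5c.png',cv2.resize(a[180:260,280:360],(600,600),interpolation=cv2.INTER_CUBIC))"
```

```text
t: 6.8
eef_pos: [391.0, 156.9, 177.8]
tcp_rot: [-3.139, -0.018, -0.776]
contact_force: [0.9, -0.1, -0.5]
finger_gap: 85.0
t 6.8 q [ 0.3315 -0.456   2.0292 -0.0151  1.5577  2.6787] p [391.  156.9 177.8] r [-3.1387 -0.0183 -0.7763] F [ 0.9 -0.1 -0.5] gap 85.0
```

View pics/s5c.png

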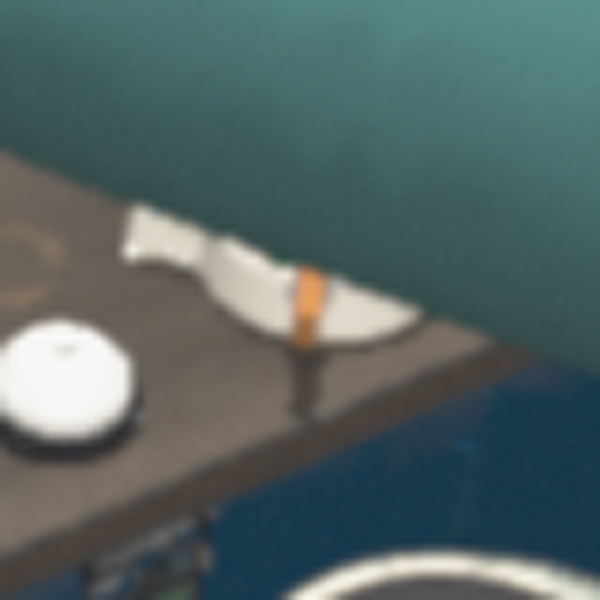

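```bash
cat >> h.py <<'E'
def wood(im,x0,x1,y0,y1):
    hsv=cv2.cvtColor(im,cv2.COLOR_BGR2HSV);m=cv2.inRange(hsv,(5,80,90),(18,255,255));k=np.zeros_like(m);k[y0:y1,x0:x1]=255;m&=k
    n,l,s,c=cv2.connectedComponentsWithStats(m);out=[]
    for i in range(1,n):
        if s[i,4]>12:
            ys,xs=np.where(l==i);out.append((s[i,4],c[i],np.c_[xs,ys].astype(float)))
    return out
def axis(p,z):
    W=onz('top',p,z)[:,:2];c=W.mean(0);v=np.linalg.svd(W-c)[2][0];return c,np.degrees(np.arctan2(v[1],v[0]))%180,np.ptp((W-c)@v)
E
python3 - <<'E'
from h import *
b=cv2.imread('pics/t5.png');a=cv2.imread('pics/s5.png')
for n,c,p in wood(b,280,335,210,275): print('top',n,c,*[axis(p,z) for z in(62,76)])
for n,c,p in wood(a,310,330,205,235): print('scene',n,c)
hb=[x for x in wood(b,280,335,210,275)]
H=min(hb,key=lambda x:x[1][0]);print('tri handle',tri(wood(a,310,330,205,235)[0][1],H[1]))
# white ring circle
hsv=cv2.cvtColor(b,cv2.COLOR_BGR2HSV)
T=lambda u,v:(270+u/7.5,200+v/7.5)
print(onz('top',[T(308,293)],40),onz('top',[T(166,180)],10), 'lip',onz('top',[T(145,165)],6))
print('diam pts',onz('top',[T(155,293),T(463,293),T(308,138),T(308,448)],40))
for nm,uv in dict(green=(240,308),red=(284,357),gold=(372,283),brown=(323,229)).items(): print(nm,onz('top',[T(*uv)],22)[0].round(1))
E
```

```text
top 30 [313.26666667 237.23333333] (array([ 423.42746762, -296.96595245]), np.float64(126.3440114429611), np.float64(44.10222283899526)) (array([ 422.65469248, -294.45701855]), np.float64(126.34401144296108), np.float64(43.62860112102696))
top 79 [292.62025316 259.2278481 ] (array([ 351.22259245, -226.09123947]), np.float64(133.81926157245817), np.float64(44.72183909002672)) (array([ 351.22523848, -224.34344188]), np.float64(133.81926157245817), np.float64(44.24156320148822))
scene 36 [320.61111111 220.77777778]
tri handle (array([ 351.96542197, -227.14849793,   45.63750126]), np.float64(2.455391610345889))
[[ 418.46757203 -293.18643982   40.        ]] [[ 472.70416803 -233.4032253    10.        ]] lip [[ 480.1149707  -224.20731135    6.        ]]
diam pts [[ 418.84589082 -223.56895248   40.        ]
 [ 418.02719712 -364.0862329    40.        ]
 [ 488.98408317 -295.22755646   40.        ]
 [ 349.05858021 -291.24569007   40.        ]]
green [ 412.7 -264.7   22. ]
red [ 390.3 -284.4   22. ]
gold [ 423.8 -326.1   22. ]
brown [ 448.7 -304.1   22. ]
```

```bash
python3 -m jog '[[[0.002,-0.03,0],0,0.06],[[0.002,-0.048,0],0,0.06],[[0.002,-0.048,0],0,0.06],[[0.002,-0.048,0],0,0.06],[[0.003,-0.048,0],0,0.06],[[0.003,-0.048,0],0,0.06],[[0.003,-0.048,0],0,0.06],[[0.003,-0.048,0],0,0.06],[[0.003,-0.045,0],0,0.06],[[0.003,-0.02,-0.01],0,0.06],[[0.0,0.0,-0.02],0,0.06],[[0,0,0],0,0.06]]'
python3 -c "
from h import *
st()"
```

```text
t: 8.1
eef_pos: [407.8, -302.2, 145.7]
tcp_rot: [3.14, -0.02, -0.785]
contact_force: [-0.5, 0.5, -0.1]
finger_gap: 59.8
t 8.1 q [-0.686  -0.233   1.9146 -0.0035  1.4407  1.6697] p [ 407.8 -302.2  145.7] r [ 3.14   -0.0196 -0.7845] F [-0.5  0.5 -0.1] gap 59.8
```

```bash
python3 -m jog '[[[0.011,0.009,-0.02],0,0.06],[[0,0,-0.035],0,0.06],[[0,0,-0.025],0,0.06],[[0,0,0],0,0.06]]'
python3 -c "
from h import *
st()"
```

```text
t: 8.5
eef_pos: [417.6, -296.2, 66.9]
tcp_rot: [3.14, -0.023, -0.787]
contact_force: [0.1, 0.0, 0.9]
finger_gap: 60.1
t 8.5 q [-0.6642 -0.1639  1.9885 -0.0049  1.2948  1.6954] p [ 417.6 -296.2   66.9] r [ 3.1396 -0.0225 -0.7875] F [0.1 0.  0.9] gap 60.1
```

```bash
python3 -m jog '[[[0.001,0.003,-0.014],0.01,0.06],[[0,0,-0.006],0,0.06],[[0,0,0],0,0.06]]'
python3 -c "
from h import *
st();a=snap('scene','s6');b=snap('top','t6');cv2.imwrite('pics/t6c.png',cv2.resize(b[200:280,270:350],(600,600),interpolation=cv2.INTER_CUBIC))"
```

```text
t: 8.8
eef_pos: [419.3, -294.3, 49.3]
tcp_rot: [3.14, -0.026, -0.777]
contact_force: [-0.5, -0.6, 0.5]
finger_gap: 60.2
t 8.8 q [-0.6592 -0.1479  2.0052 -0.005   1.2587  1.6897] p [ 419.3 -294.3   49.3] r [ 3.1399 -0.0259 -0.7766] F [-0.5 -0.6  0.5] gap 60.2
```

View pics/t6c.png

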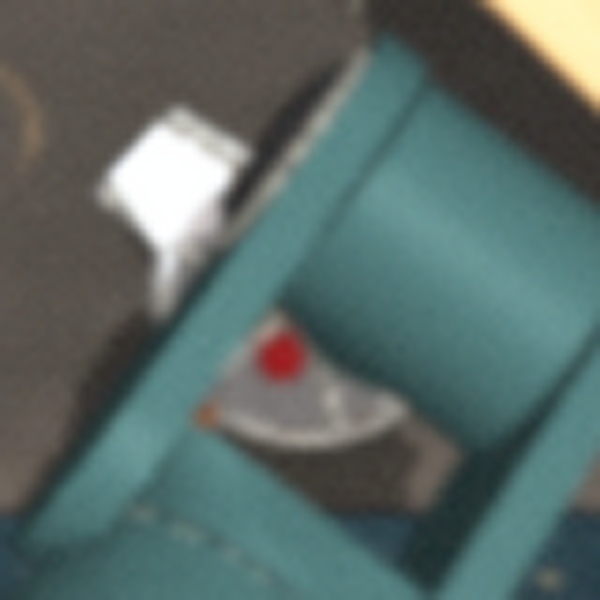

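```bash
python3 -m jog '[[[0,0,0],0,0],[[0,0,0],0,0],[[0,0,0],0,0],[[0,0,0],0,0],[[0,0,0],0,0]]' 30
python3 -m jog '[[[0,0,0],0.08,0],[[0,0,0],0.13,0],[[0,0,0],0.13,0],[[0,0,0],0.13,0],[[0,0,0],0.13,0],[[0,0,0],0.13,0],[[0,0,0],0.13,0],[[0,0,0],0.13,0],[[0,0,0],0.13,0],[[0,0,0],0.13,0]]'
python3 -c "
from h import *
st()"
```

```text
t: 9.4
eef_pos: [420.2, -294.9, 51.8]
tcp_rot: [3.141, -0.029, -0.777]
contact_force: [0.3, 0.1, -2.5]
finger_gap: 11.3
t: 10.4
eef_pos: [420.4, -293.0, 51.8]
tcp_rot: [-3.138, -0.029, 0.521]
contact_force: [-1.4, 2.9, 2.0]
finger_gap: 11.6
t 10.4 q [-0.6746 -0.1392  1.9931  0.0296  1.2801  0.3664] p [ 420.4 -293.    51.8] r [-3.1383 -0.0292  0.5213] F [-1.4  2.9  2. ] gap 11.6
```

```bash
python3 -m jog '[[[0,0,0],0.13,0],[[0,0,0],0.13,0],[[0,0,0],0.13,0],[[0,0,0],0.13,0],[[0,0,0],0.13,0],[[0,0,0],0.08,0],[[0,0,0],0.0,0],[[0,0,0],0.0,0]]'
python3 -c "
from h import *
st();b=snap('top','t7');cv2.imwrite('pics/t7c.png',cv2.resize(b[200:280,270:350],(600,600),interpolation=cv2.INTER_CUBIC))"
```

```text
t: 11.2
eef_pos: [419.3, -292.7, 52.0]
tcp_rot: [-3.135, -0.029, 1.284]
contact_force: [-0.1, 0.9, -0.5]
finger_gap: 11.2
t 11.2 q [-0.673  -0.1252  1.9803  0.0251  1.3033 -0.393 ] p [ 419.3 -292.7   52. ] r [-3.1352 -0.0287  1.2838] F [-0.1  0.9 -0.5] gap 11.2
```

View pics/t7c.png

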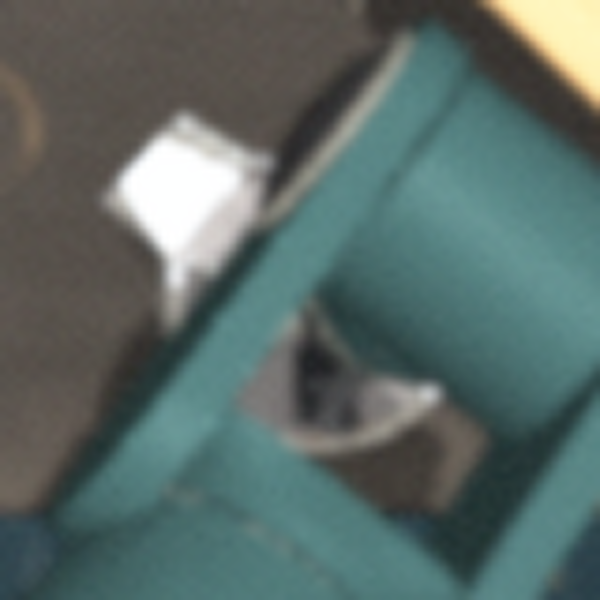

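```bash
python3 -m jog '[[[0,0,0],0.04,0],[[0,0,0],0,0],[[0,0,0],0,0.05],[[0,0,0],0,0.05],[[0,0,0.01],0,0.05],[[0,0,0.04],0,0.05],[[0,0.02,0.045],0,0.05],[[0,0.045,0.02],0,0.06],[[0,0.048,0],0,0.06],[[0,0.048,0],0,0.06],[[0,0.048,0],0,0.06],[[0,0.02,0],0,0.06]]'
python3 -c "
from h import *
st();b=snap('top','t8');a=snap('scene','s8')
cv2.imwrite('pics/t8c.png',cv2.resize(b[200:280,270:350],(600,600),interpolation=cv2.INTER_CUBIC))"
```

```text
t: 12.45
eef_pos: [417.0, -57.9, 177.4]
tcp_rot: [-3.14, -0.03, 1.305]
contact_force: [0.4, -0.5, 0.2]
finger_gap: 60.1
t 12.45 q [-0.2196 -0.4508  2.0264  0.0305  1.5661  0.0461] p [417.  -57.9 177.4] r [-3.1401 -0.0304  1.3049] F [ 0.4 -0.5  0.2] gap 60.1
```

View pics/t8c.png

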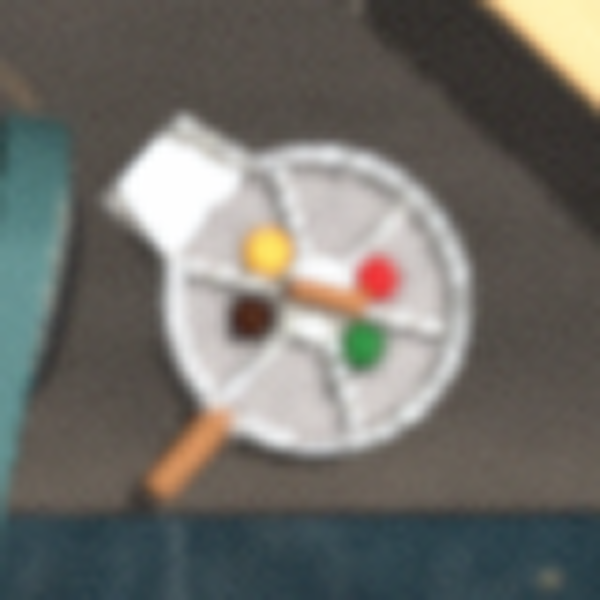

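View pics/s8.png

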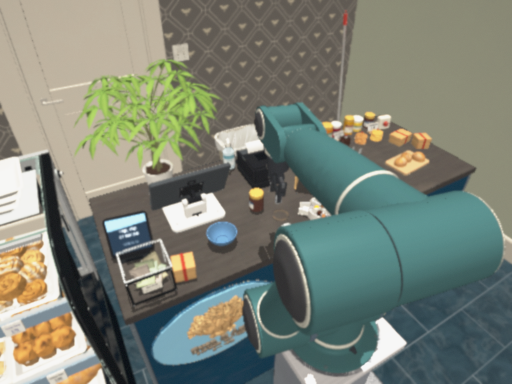

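```bash
python3 - <<'E'
from h import *
b=cv2.imread('pics/t8.png')
for n,c,p in wood(b,280,335,210,275): print('top',n,c,axis(p,62),axis(p,55))
T=lambda u,v:(270+u/7.5,200+v/7.5)
print('centre',onz('top',[T(318,298)],40),'ends',onz('top',[T(148,497),T(222,413)],62))
hsv=cv2.cvtColor(b,cv2.COLOR_BGR2HSV);m=cv2.inRange(hsv,(20,120,120),(35,255,255))[200:280,270:350];y,x=np.where(m);print('gold',onz('top',[(x.mean()+270,y.mean()+200)],22))
E
```

```text
top 15 [304.8 233. ] (array([ 437.70976661, -268.83533491]), np.float64(175.2053326420275), np.float64(20.821125348595793)) (array([ 438.17284427, -269.93875198]), np.float64(175.20533264202757), np.float64(20.932926257062835))
top 31 [314.03225806 239.22580645] (array([ 416.76731524, -299.33991683]), np.float64(82.89981263021846), np.float64(37.40249172604215)) (array([ 417.11794052, -300.607131  ]), np.float64(82.89981263021842), np.float64(37.603327775193904))
top 78 [294.15384615 260.61538462] (array([ 346.64762244, -231.09330989]), np.float64(138.11654868484905), np.float64(47.10121780612502)) (array([ 346.62173371, -231.99406775]), np.float64(138.11654868484908), np.float64(47.35413203878373))
centre [[ 416.18484611 -297.68313411   40.        ]] ends [[ 328.29852139 -216.04997443   62.        ]
 [ 364.69650044 -249.60799102   62.        ]]
gold [[ 440.33958586 -276.84459372   22.        ]]
```

```bash
python3 -m jog '[[[-0.012,-0.03,0],-0.08,0.085],[[-0.017,-0.042,0],-0.12,0.085],[[-0.017,-0.042,0],-0.12,0.085],[[-0.017,-0.042,0],-0.1,0.085],[[-0.008,-0.02,-0.02],-0.05,0.085],[[0,0,-0.03],0,0.085],[[0,0,0],0,0.085]]'
python3 -c "
from h import *
st()"
```

```text
t: 13.25
eef_pos: [341.3, -243.7, 131.3]
tcp_rot: [3.137, -0.029, 0.815]
contact_force: [0.6, 0.3, 0.5]
finger_gap: 85.1
t 13.25 q [-0.7011 -0.4388  2.0931  0.0292  1.4807  0.0521] p [ 341.3 -243.7  131.3] r [ 3.1366 -0.0294  0.8152] F [0.6 0.3 0.5] gap 85.1
```

```bash
python3 -m jog '[[[0.006,0.011,-0.03],0.012,0.085],[[0,0,-0.03],0,0.085],[[0,0,-0.012],0,0.085],[[0,0,0],0,0.085]]'
python3 -c "
from h import *
st()"
```

```text
t: 13.65
eef_pos: [348.6, -234.4, 63.5]
tcp_rot: [3.132, -0.029, 0.827]
contact_force: [0.4, 0.4, 0.9]
finger_gap: 84.9
t 13.65 q [-0.6726 -0.3882  2.1709  0.0294  1.3473  0.0654] p [ 348.6 -234.4   63.5] r [ 3.132  -0.0294  0.8266] F [0.4 0.4 0.9] gap 84.9
```

```bash
python3 -m jog '[[[-0.002,0.002,-0.014],0,0.085],[[0,0,-0.009],0,0.085],[[0,0,0],0,0.085]]'
python3 -c "
from h import *
st();a=snap('scene','s9');cv2.imwrite('pics/s9c.png',cv2.resize(a[170:270,270:370],(600,600),interpolation=cv2.INTER_CUBIC))"
```

```text
t: 13.95
eef_pos: [347.7, -233.2, 42.5]
tcp_rot: [3.128, -0.03, 0.827]
contact_force: [0.6, 0.5, -0.4]
finger_gap: 84.9
t 13.95 q [-0.6716 -0.3729  2.196   0.0297  1.3031  0.0646] p [ 347.7 -233.2   42.5] r [ 3.1282 -0.0297  0.8272] F [ 0.6  0.5 -0.4] gap 84.9
```

View pics/s9c.png

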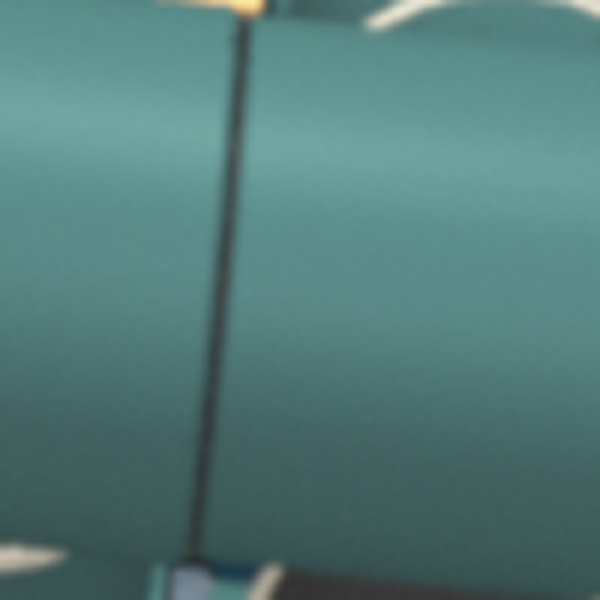

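```bash
python3 -m jog '[[[0,0,0],0,0],[[0,0,0],0,0],[[0,0,0],0,0],[[0,0,0],0,0],[[0,0,0],0,0],[[0,0,0],0,0]]' 50
python3 -c "
from h import *
st()"
```

```text
t: 14.6
eef_pos: [348.6, -234.0, 44.9]
tcp_rot: [3.126, -0.03, 0.827]
contact_force: [0.4, -1.3, -1.4]
finger_gap: 49.3
t 14.6 q [-0.6717 -0.3745  2.1931  0.0297  1.305   0.0647] p [ 348.6 -234.    44.9] r [ 3.1256 -0.0299  0.8271] F [ 0.4 -1.3 -1.4] gap 49.3
```

```bash
python3 -m jog '[[[0,0,0.004],0,0],[[0,0,0.01],0,0],[[0,0,0.014],0,0],[[0,0,0.01],0,0],[[0,0,0],0,0],[[0,0,0],0,0]]' 80
python3 -c "
from h import *
s=st();print(s['moment']);b=snap('top','t10');a=snap('scene','s10');cv2.imwrite('pics/t10c.png',cv2.resize(b[200:280,270:350],(600,600),interpolation=cv2.INTER_CUBIC))"
```

```text
t: 15.2
eef_pos: [348.3, -233.8, 86.8]
tcp_rot: [3.126, -0.03, 0.827]
contact_force: [-0.4, -0.3, -2.4]
finger_gap: 48.1
t 15.2 q [-0.6717 -0.4159  2.1509  0.0291  1.3885  0.0672] p [ 348.3 -233.8   86.8] r [ 3.1256 -0.0299  0.8271] F [-0.4 -0.3 -2.4] gap 48.1
[ 0.0871  0.2684 -0.0815]
```

View pics/t10c.png

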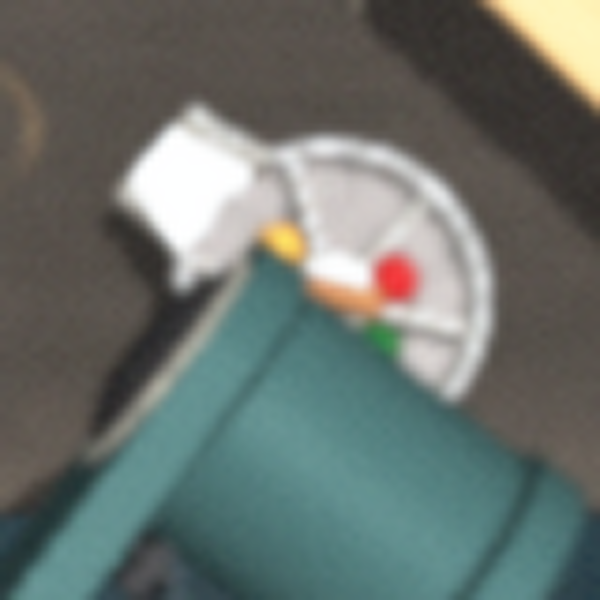

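```bash
python3 -m jog '[[[0,0,0.015],0.04,0],[[0,0,0.02],0.08,0],[[0,0,0.02],0.12,0],[[0,0,0.02],0.14,0],[[0,0,0.012],0.14,0],[[0,0,0.006],0.14,0],[[0,0,0],0.14,0],[[0,0,0],0.14,0],[[0,0,0],0.14,0],[[0,0,0],0.14,0],[[0,0,0],0.14,0],[[0.006,-0.01,0],0.1,0]]' 80
python3 -c "
from h import *
s=st();print(s['moment'])"
```

```text
t: 16.5
eef_pos: [352.0, -242.3, 176.9]
tcp_rot: [3.135, -0.031, 2.345]
contact_force: [-0.2, -0.2, -2.2]
finger_gap: 48.2
t 16.5 q [-0.67   -0.4109  1.9997  0.0109  1.5827 -1.4441] p [ 352.  -242.3  176.9] r [ 3.1345 -0.0311  2.345 ] F [-0.2 -0.2 -2.2] gap 48.2
[-0.2042  0.1363 -0.0193]
```

```bash
python3 -m jog '[[[0.003,-0.006,0],0.01,0],[[0.007,-0.012,0],0.01,0],[[0.01,-0.017,0],0,0],[[0.014,-0.024,0],0,0],[[0.017,-0.029,0],0,0],[[0.017,-0.029,0],0,0],[[0.012,-0.021,0],0,0],[[0.005,-0.01,0],0,0],[[0,0,0],0,0],[[0,0,0],0,0]]' 80
python3 -c "
from h import *
s=st();print(s['moment'])
b=snap('top','t11');a=snap('scene','s11');cv2.imwrite('pics/t11c.png',cv2.resize(b[170:270,270:400],(780,600),interpolation=cv2.INTER_CUBIC))"
```

```text
t: 17.5
eef_pos: [439.3, -396.7, 171.7]
tcp_rot: [3.136, -0.037, 2.344]
contact_force: [-0.5, 0.5, -3.4]
finger_gap: 48.5
t 17.5 q [-0.7809 -0.019   1.6785  0.0066  1.5187 -1.554 ] p [ 439.3 -396.7  171.7] r [ 3.1357 -0.0368  2.3435] F [-0.5  0.5 -3.4] gap 48.5
[-0.208   0.1905 -0.0118]
```

View pics/t11c.png

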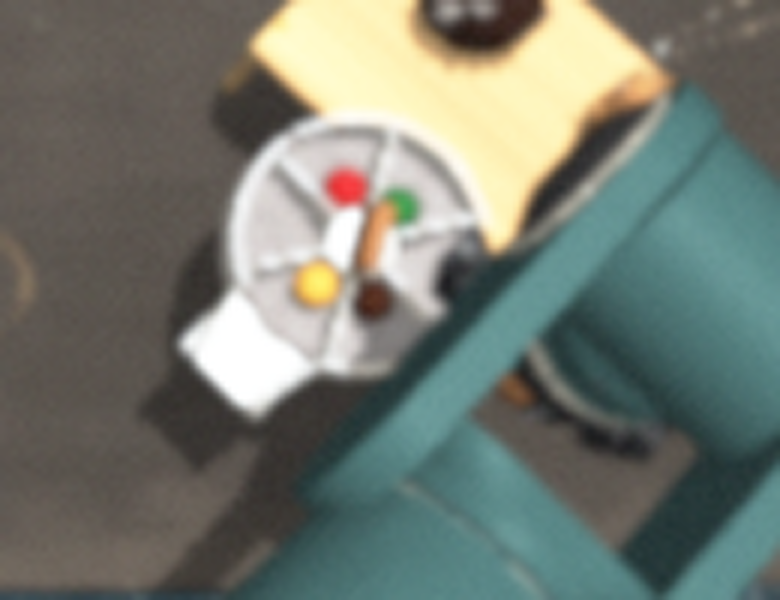

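```bash
python3 -m jog '[[[0,0,-0.005],0.0,0],[[0,0,-0.006],0,0],[[0,0,-0.002],0,0],[[0,0,0],0,0]]' 50
python3 -c "
from h import *
s=st();print(s['moment'])"
python3 -m jog '[[[0,0,-0.002],0.0,0],[[0,0,-0.002],0,0]]' 50
python3 -c "
from h import *
s=st();print(s['moment'])"
```

```text
t: 18.0
eef_pos: [438.7, -394.8, 158.7]
tcp_rot: [3.136, -0.035, 2.345]
contact_force: [-0.2, -0.1, -2.6]
finger_gap: 47.8
t 18.0 q [-0.7792 -0.0175  1.6983  0.0066  1.4955 -1.5538] p [ 438.7 -394.8  158.7] r [ 3.1356 -0.0349  2.3448] F [-0.2 -0.1 -2.6] gap 47.8
[-0.2365  0.1482 -0.0417]
t: 18.2
eef_pos: [438.7, -394.7, 154.8]
tcp_rot: [3.136, -0.034, 2.345]
contact_force: [-0.2, -0.0, -2.0]
finger_gap: 48.6
t 18.2 q [-0.7791 -0.0157  1.703   0.0067  1.4885 -1.5538] p [ 438.7 -394.7  154.8] r [ 3.1356 -0.0343  2.3449] F [-0.2 -0.  -2. ] gap 48.6
[-0.2074  0.1554  0.0128]
```

```bash
python3 -m jog '[[[0,0,-0.002],0.0,0]]' 40
python3 -m jog '[[[0,0,-0.002],0.0,0]]' 40
python3 -m jog '[[[0,0,0],0.0,0]]' 40
python3 -c "
from h import *
s=st();print(s['moment'])"
```

```text
t: 18.3
eef_pos: [438.7, -394.6, 153.2]
tcp_rot: [3.135, -0.034, 2.345]
contact_force: [-8.2, 6.0, 10.7]
finger_gap: 48.2
t: 18.4
eef_pos: [438.5, -394.6, 152.4]
tcp_rot: [3.135, -0.034, 2.345]
contact_force: [-11.8, 7.3, 17.2]
finger_gap: 48.3
t: 18.5
eef_pos: [438.8, -394.6, 153.4]
tcp_rot: [3.135, -0.033, 2.346]
contact_force: [2.7, 1.6, 1.5]
finger_gap: 48.3
t 18.5 q [-0.7792 -0.0157  1.7052  0.0074  1.4851 -1.5547] p [ 438.8 -394.6  153.4] r [ 3.1347 -0.0332  2.3456] F [2.7 1.6 1.5] gap 48.3
[-0.02   -0.4888  0.0851]
```

```bash
python3 -m jog '[[[0,0,0],0,0]]' 20
python3 -m jog '[[[0,0,-0.003],0.0,0]]' 20
python3 -m jog '[[[0,0,-0.003],0.0,0]]' 20
python3 -c "
from h import *
s=st();print(s['moment']);b=snap('top','t12');a=snap('scene','s12');cv2.imwrite('pics/t12c.png',cv2.resize(b[170:270,270:400],(780,600),interpolation=cv2.INTER_CUBIC))"
```

```text
t: 18.6
eef_pos: [439.1, -394.8, 154.0]
tcp_rot: [3.135, -0.032, 2.346]
contact_force: [0.0, -0.9, -1.2]
finger_gap: 48.2
t: 18.7
eef_pos: [439.1, -394.8, 152.0]
tcp_rot: [3.135, -0.031, 2.346]
contact_force: [-13.9, 8.1, 20.0]
finger_gap: 48.0
t: 18.8
eef_pos: [438.8, -394.9, 150.7]
tcp_rot: [3.135, -0.031, 2.346]
contact_force: [-15.3, 0.5, 17.4]
finger_gap: 48.0
t 18.8 q [-0.7795 -0.0151  1.7091  0.0071  1.4787 -1.5555] p [ 438.8 -394.9  150.7] r [ 3.135  -0.0312  2.3461] F [-15.3   0.5  17.4] gap 48.0
[-0.0226  1.8437  0.2398]
```

View pics/t12c.png

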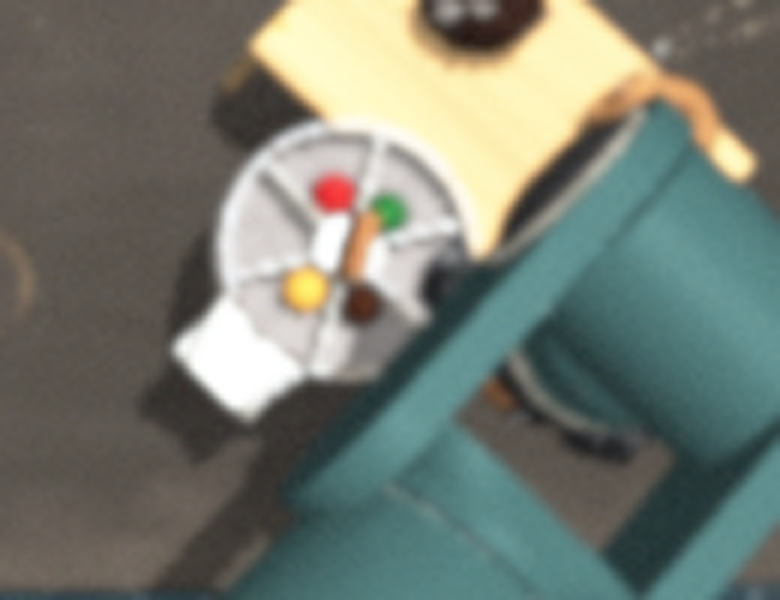

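```bash
python3 -m jog '[[[0,0,-0.003],0.0,0]]' 20
python3 -m jog '[[[0,0,-0.003],0.0,0]]' 20
python3 -m jog '[[[0,0,0.0],0.0,0]]' 20
python3 -c "
from h import *
s=st();print(s['moment']);b=snap('top','t13');a=snap('scene','s13');cv2.imwrite('pics/t13c.png',cv2.resize(b[170:270,270:400],(780,600),interpolation=cv2.INTER_CUBIC))"
```

```text
t: 19.0
eef_pos: [438.5, -395.4, 149.9]
tcp_rot: [3.136, -0.03, 2.346]
contact_force: [-18.0, 11.5, 27.1]
finger_gap: 48.1
t: 19.1
eef_pos: [438.1, -395.8, 148.9]
tcp_rot: [3.137, -0.029, 2.346]
contact_force: [-15.1, 7.3, 23.8]
finger_gap: 48.4
t: 19.2
eef_pos: [438.4, -396.0, 150.3]
tcp_rot: [3.136, -0.027, 2.346]
contact_force: [2.6, 2.1, 4.5]
finger_gap: 48.2
t 19.2 q [-0.7807 -0.0165  1.7111  0.006   1.4737 -1.5565] p [ 438.4 -396.   150.3] r [ 3.136  -0.0267  2.346 ] F [2.6 2.1 4.5] gap 48.2
[ 0.1759 -1.0078  0.0972]
```

View pics/t13c.png

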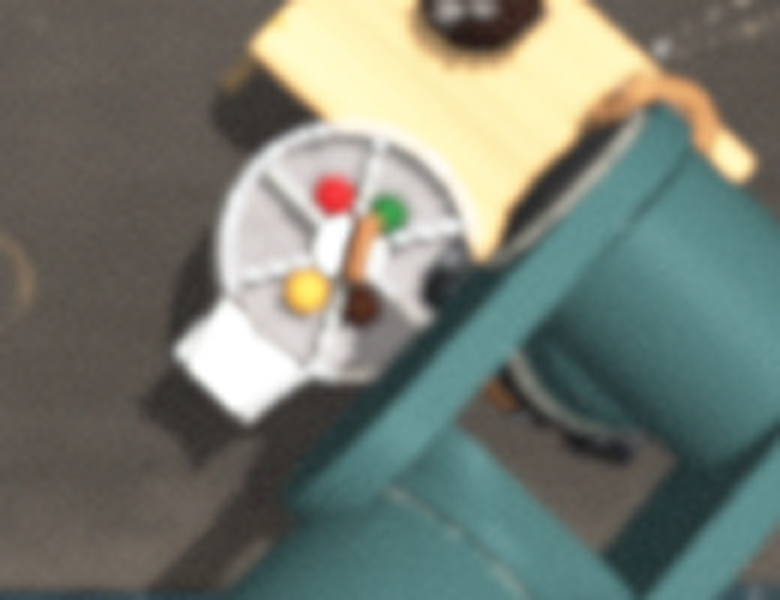

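View pics/s13.png

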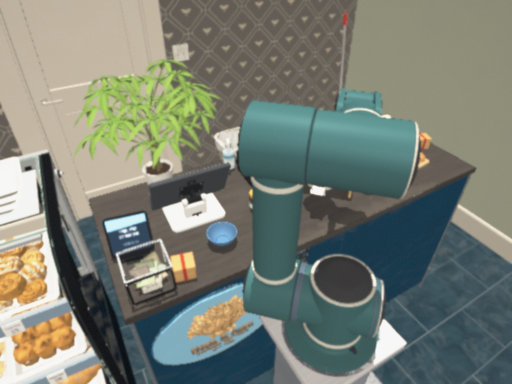

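```bash
cat >> h.py <<'E'
def feats(f,x0=270,x1=400,y0=170,y1=270,thr=235):
    im=cv2.imread(f'pics/{f}.png').astype(float);hsv=cv2.cvtColor(im.astype(np.uint8),cv2.COLOR_BGR2HSV)
    g=im.min(2);m=((g>thr)).astype(np.uint8);k=np.zeros_like(m);k[y0:y1,x0:x1]=1;m*=k
    n,l,s,c=cv2.connectedComponentsWithStats(m);i=1+np.argmax(s[1:,4]);ys,xs=np.where(l==i)
    out={'chute':(s[i,4],c[i])}
    for nm,lo,hi in(('knob',(5,80,90),(18,255,255)),('gold',(20,120,120),(35,255,255)),('red',(0,170,120),(4,255,255)),('green',(55,120,40),(85,255,255))):
        mm=(cv2.inRange(hsv,lo,hi)>0).astype(np.uint8)*k;n,l,s,c=cv2.connectedComponentsWithStats(mm)
        out[nm]=[(int(s[i,4]),c[i].round(2)) for i in range(1,n) if s[i,4]>8]
    return out
E
python3 - <<'E'
from h import *
np.set_printoptions(suppress=True)
for f in('t11','t12','t13'): print(f,feats(f))
E
```

```text
t11 {'chute': (np.int32(188), array([310.52659574, 228.63829787])), 'knob': [(90, array([347.99, 176.09])), (130, array([369.52, 188.85])), (46, array([313.41, 182.33])), (39, array([331.82, 208.69])), (13, array([320.77, 218.31])), (17, array([355., 235.]))], 'gold': [(31, array([322.55, 216.58]))], 'red': [(15, array([327.13, 200.8 ]))], 'green': []}
t12 {'chute': (np.int32(173), array([309.23121387, 229.13872832])), 'knob': [(91, array([347.8 , 176.01])), (211, array([376.04, 188.71])), (48, array([313.88, 182.33])), (41, array([329.39, 210.73])), (16, array([320.5 , 218.38])), (13, array([352.31, 235.46]))], 'gold': [(29, array([320.72, 217.59]))], 'red': [(10, array([325.1, 202.3]))], 'green': []}
t13 {'chute': (np.int32(172), array([309.33139535, 229.65116279])), 'knob': [(92, array([347.88, 176.09])), (229, array([375.33, 189.34])), (47, array([313.94, 182.36])), (42, array([329.4, 211.6])), (9, array([318.11, 218.67])), (12, array([352.33, 235.67]))], 'gold': [(26, array([320.81, 217.81]))], 'red': [(12, array([325.25, 202.58]))], 'green': [(10, array([334.7, 205.2]))]}
```

```bash
python3 -m jog '[[[0,0,-0.003],0.0,0],[[0,0,-0.003],0.0,0]]' 20
python3 -m jog '[[[0,0,-0.002],0.0,0],[[0,0,0.0],0.0,0]]' 20
python3 -c "
from h import *
s=st();print(s['moment']);b=snap('top','t14');f=feats('t14');print(f['chute'],f['knob'],f['gold'])"
```

```text
t: 19.5
eef_pos: [437.9, -396.1, 148.4]
tcp_rot: [3.137, -0.026, 2.347]
contact_force: [-20.1, 12.6, 29.7]
finger_gap: 48.1
t: 19.7
eef_pos: [438.4, -396.1, 150.2]
tcp_rot: [3.135, -0.023, 2.348]
contact_force: [2.8, 0.6, 3.5]
finger_gap: 48.0
t 19.7 q [-0.7812 -0.0188  1.7135  0.0067  1.4699 -1.5588] p [ 438.4 -396.1  150.2] r [ 3.1352 -0.0231  2.3477] F [2.8 0.6 3.5] gap 48.0
[ 0.0555 -0.9108  0.0261]
(np.int32(171), array([309.3099, 229.6433])) [(89, array([348.02, 176.08])), (231, array([375.96, 189.16])), (46, array([314.07, 182.87])), (43, array([329.37, 211.74]))] [(26, array([320.69, 217.88]))]
```

```bash
python3 -m jog '[[[-0.001,0.001,-0.003],0.0,0]]' 20
python3 -m jog '[[[-0.002,0.002,-0.003],0.0,0]]' 20
python3 -m jog '[[[-0.001,0.001,0],0.0,0]]' 20
python3 -m jog '[[[0,0,0],0.0,0]]' 20
python3 -c "
from h import *
s=st();print(s['moment']);b=snap('top','t15');f=feats('t15');print(f['chute'],f['knob'],f['gold'])"
```

```text
t: 19.85
eef_pos: [437.9, -395.6, 148.8]
tcp_rot: [3.135, -0.021, 2.348]
contact_force: [-7.2, 3.4, 16.1]
finger_gap: 48.1
t: 19.95
eef_pos: [436.6, -393.9, 147.3]
tcp_rot: [3.134, -0.018, 2.348]
contact_force: [2.9, 1.2, 9.2]
finger_gap: 48.4
t: 20.05
eef_pos: [436.2, -393.3, 148.2]
tcp_rot: [3.134, -0.015, 2.348]
contact_force: [1.1, -2.4, 3.3]
finger_gap: 48.1
t: 20.15
eef_pos: [436.5, -393.6, 148.8]
tcp_rot: [3.134, -0.013, 2.348]
contact_force: [-1.5, -0.4, 2.6]
finger_gap: 48.4
t 20.15 q [-0.7812 -0.0311  1.7277  0.0081  1.4581 -1.5589] p [ 436.5 -393.6  148.8] r [ 3.1337 -0.0133  2.3475] F [-1.5 -0.4  2.6] gap 48.4
[-0.0862 -0.035   0.023 ]
(np.int32(174), array([308.6149, 229.5862])) [(89, array([347.98, 176.03])), (273, array([376.64, 189.74])), (46, array([313.96, 182.52])), (39, array([328.85, 211.97])), (9, array([318.11, 220.22]))] [(28, array([320.36, 218.36]))]
```

```bash
python3 -m jog '[[[0,0,0.0],0.0,0],[[0,0,0.004],0.0,0],[[-0.002,0.002,0.01],0.0,0],[[-0.006,0.006,0.015],0,0],[[-0.009,0.009,0.01],0,0],[[-0.01,0.01,0.005],0,0],[[-0.01,0.01,0],0,0],[[-0.009,0.009,0],0,0],[[-0.008,0.008,0],0,0],[[-0.006,0.006,0],0,0],[[-0.004,0.004,0],0,0],[[-0.002,0.002,0],0,0]]' 80
python3 -c "
from h import *
s=st();print(s['moment']);b=snap('top','t16');a=snap('scene','s16');f=feats('t16');print(f['chute'],f['knob'],f['gold']);cv2.imwrite('pics/t16c.png',cv2.resize(b[170:270,260:390],(780,600),interpolation=cv2.INTER_CUBIC))"
```

```text
t: 21.4
eef_pos: [364.4, -322.0, 198.8]
tcp_rot: [3.135, -0.017, 2.348]
contact_force: [0.0, -0.2, -3.1]
finger_gap: 48.1
t 21.4 q [-0.7803 -0.2838  1.8692  0.0069  1.5727 -1.5572] p [ 364.4 -322.   198.8] r [ 3.1349 -0.0166  2.3477] F [ 0.  -0.2 -3.1] gap 48.1
[-0.2414  0.1533  0.0345]
(np.int32(189), array([288.3915, 252.3175])) [(94, array([348.  , 176.11])), (522, array([377.66, 194.02])), (130, array([329.07, 195.42])), (44, array([309.32, 234.05])), (12, array([298.83, 242.67]))] [(32, array([300.5, 240.5]))]
```

View pics/t16c.png

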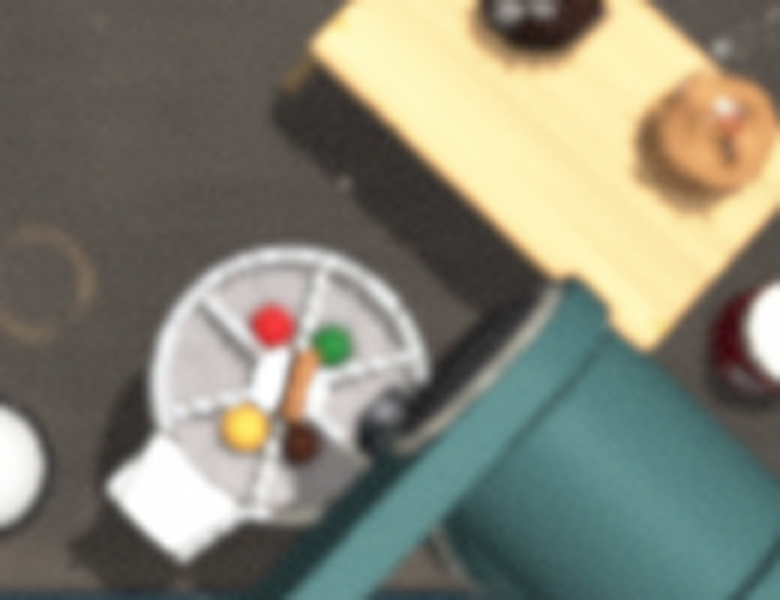

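View pics/s16.png

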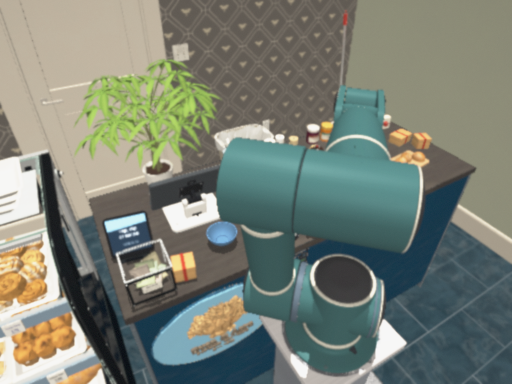

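```bash
cat >> h.py <<'E'
def body(tcp,yaw,T,P):
    # P body coords rel handle axis: x from handle, y spout, z above underside ; T deg spout-down
    P=np.array(P,float).reshape(-1,3);a=yaw-np.pi/2;t=np.radians(T);y=P[:,1];z=P[:,2]-50
    yy=y*np.cos(t)+z*np.sin(t);zz=-y*np.sin(t)+z*np.cos(t)
    X=np.array([np.cos(a),np.sin(a)]);Y=np.array([-np.sin(a),np.cos(a)])
    xy=np.array(tcp[:2])+np.outer(P[:,0],X)+np.outer(yy,Y);return np.c_[xy,zz+tcp[2]+5]
E
python3 - <<'E'
from h import *
K=(92,0,76)
obs={'t11':((439.3,-396.7,171.7),2.3435,(331.82,208.69),(310.527,228.638)),'t15':((436.5,-393.6,148.8),2.3475,(328.85,211.97),(308.615,229.586)),'t16':((364.4,-322,198.8),2.3477,(309.32,234.05),(288.39,252.32))}
Y=np.array([-.71,.71])
for f,(tcp,yaw,k,c) in obs.items():
    print(f,'obs diff',np.subtract(k,c).round(2))
    for T in(0,4,6,8):
        p=proj('top',body(tcp,yaw,T,[K,(92,84,9)]));print(T,p[0].round(2),p[1].round(2),(p[0]-p[1]).round(2),np.hypot(*(p[0]-p[1])).round(2))
    print(np.hypot(*np.subtract(k,c)))
E
```

```text
t11 obs diff [ 21.29 -19.95]
0 [332.29 207.44] [309.43 228.64] [ 22.85 -21.2 ] 31.17
4 [331.87 207.86] [309.8 228.1] [ 22.08 -20.25] 29.95
6 [331.66 208.07] [310.02 227.8 ] [ 21.65 -19.74] 29.29
8 [331.45 208.28] [310.26 227.48] [ 21.2 -19.2] 28.6
29.177295162506077
t15 obs diff [ 20.24 -17.62]
0 [329.58 209.4 ] [307.31 230.22] [ 22.27 -20.82] 30.49
4 [329.18 209.81] [307.68 229.69] [ 21.5  -19.87] 29.28
6 [328.97 210.02] [307.9  229.39] [ 21.08 -19.36] 28.62
8 [328.77 210.23] [308.14 229.06] [ 20.63 -18.83] 27.93
26.82869137695689
t16 obs diff [ 20.93 -18.27]
0 [309.92 231.81] [287.32 252.69] [ 22.6  -20.89] 30.77
4 [309.48 232.25] [287.8  252.02] [ 21.68 -19.77] 29.34
6 [309.27 232.47] [288.08 251.65] [ 21.19 -19.18] 28.58
8 [309.05 232.69] [288.38 251.25] [ 20.67 -18.57] 27.78
27.78232891605741
```

```bash
python3 -m jog '[[[0,0.008,0],-0.04,0],[[0,0.016,0],-0.08,0],[[0,0.022,0],-0.09,0],[[0,0.026,0],-0.09,0],[[0,0.026,0],-0.09,0],[[0,0.026,0],-0.09,0],[[0,0.025,0],-0.09,0],[[0,0.023,0],-0.09,0],[[0,0.021,0],-0.09,0],[[0,0.018,0],-0.09,0],[[0,0.015,0],-0.07,0],[[0,0.012,0],-0.04,0]]' 80
python3 -m jog '[[[0,0.01,0],-0.02,0],[[0,0.008,0],0,0],[[0,0.006,-0.005],0,0],[[0,0.004,-0.01],0,0],[[0,0.002,-0.01],0,0],[[0,0,-0.005],0,0]]' 80
python3 -c "
from h import *
s=st();print(s['moment']);b=snap('top','t17');a=snap('scene','s17');cv2.imwrite('pics/t17c.png',cv2.resize(b[150:290,160:340],(771,600),interpolation=cv2.INTER_CUBIC))
cv2.imwrite('pics/s17c.png',cv2.resize(a[150:290,180:340],(686,600),interpolation=cv2.INTER_CUBIC))"
```

```text
t: 22.7
eef_pos: [365.4, -77.9, 196.9]
tcp_rot: [3.138, -0.022, 1.355]
contact_force: [0.2, -0.1, -2.6]
finger_gap: 48.5
t: 23.3
eef_pos: [366.0, -45.4, 164.3]
tcp_rot: [3.14, -0.022, 1.337]
contact_force: [-0.3, 0.4, -3.6]
finger_gap: 48.5
t 23.3 q [-0.2102 -0.5892  2.135   0.0224  1.5935  0.0245] p [366.  -45.4 164.3] r [ 3.1398 -0.0225  1.3366] F [-0.3  0.4 -3.6] gap 48.5
[0.0041 0.27   0.0074]
```

View pics/t17c.png

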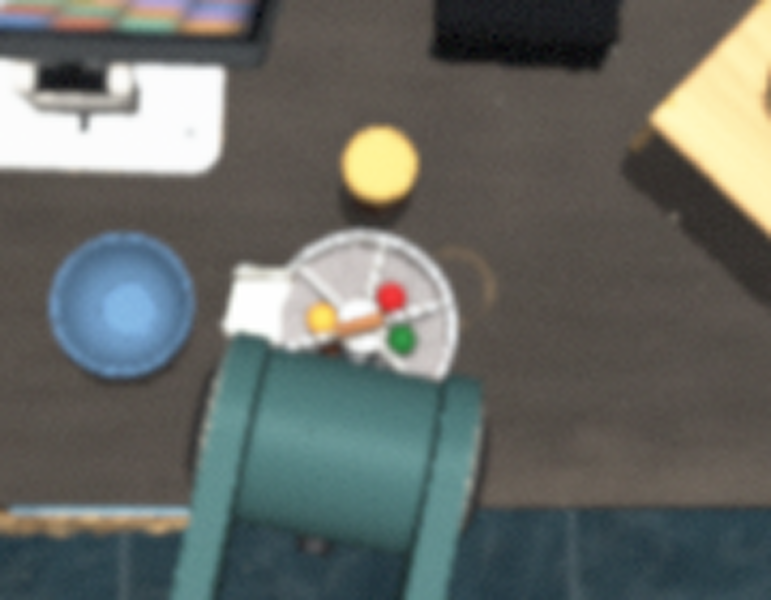

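View pics/s17c.png

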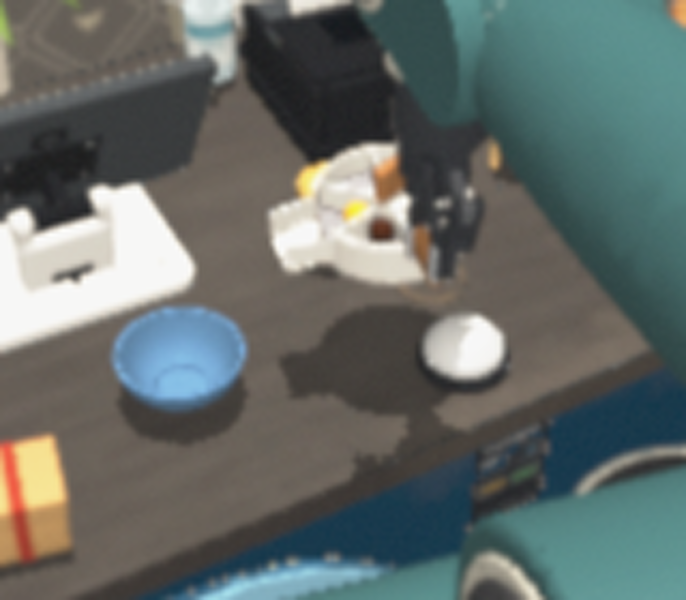

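```bash
python3 - <<'E'
from h import *
T=lambda u,v:(160+u/4.283,150+v/4.283)
S=lambda u,v:(180+u/4.2875,150+v/4.2875)
print('bowl',onz('top',[T(122,306)],45),tri(S(180,353),T(122,306)))
print('gold',tri(S(355,211),T(322,319)),'knobtop',tri(S(388,172),T(358,326)))
for a in((270,207),(285,268),(283,235)):
  for b in((238,265),(223,330)): print(a,b,tri(S(*a),T(*b)))
s=robot.state();tcp=s['eef_pos'];yaw=s['tcp_rot'][2]
for t in(0,5,8): print(t,body(tcp,yaw,t,[(92,100,6),(74,100,6),(110,100,6),(92,30,25),(92,0,76)]).round(1).tolist())
E
```

```text
bowl [[479.09192667 122.6737266   45.        ]] (array([479.80021283, 123.79446565,  42.74259941]), np.float64(1.8543743881037262))
gold (array([460.3740173 , -36.16817304, 148.55969134]), np.float64(3.640810338861927)) knobtop (array([452.12064574, -62.36113805, 185.4527208 ]), np.float64(3.709968838739513))
(270, 207) (238, 265) (array([499.51247794,  24.68328502, 149.26486775]), np.float64(1.9749264000523465))
(270, 207) (223, 330) (array([453.25482555,  39.0413885 , 185.84136581]), np.float64(18.133091699493118))
(285, 268) (238, 265) (array([502.24542999,  21.26142423,  80.0344668 ]), np.float64(18.098480907786428))
(285, 268) (223, 330) (array([453.69619778,  36.44523585, 121.31762175]), np.float64(0.08851969760443659))
(283, 235) (238, 265) (array([499.24491947,  20.91390239, 118.73028442]), np.float64(12.231313884251879))
(283, 235) (223, 330) (array([452.13292624,  35.71317082, 157.18247801]), np.float64(4.9854373639030065))
0 [[478.6, 30.3, 125.6], [461.1, 34.5, 125.6], [496.1, 26.1, 125.6], [462.3, -37.8, 144.6], [455.4, -67.0, 195.6]]
5 [[477.6, 26.2, 117.0], [460.1, 30.4, 117.0], [495.1, 22.0, 117.0], [461.8, -40.0, 142.1], [455.9, -64.8, 195.5]]
8 [[477.0, 23.4, 112.1], [459.4, 27.6, 112.1], [494.5, 19.2, 112.1], [461.5, -41.5, 140.7], [456.2, -63.5, 195.3]]
```

```bash
python3 -m jog '[[[-0.003,-0.003,-0.005],0,0],[[-0.006,-0.005,-0.009],0,0],[[-0.007,-0.006,-0.012],0,0],[[-0.006,-0.005,-0.012],0,0],[[-0.004,-0.003,-0.01],0,0],[[-0.001,0,-0.004],0,0],[[0,0,0],0,0]]' 80
python3 -c "
from h import *
s=st();a=snap('scene','s18');b=snap('top','t18')
cv2.imwrite('pics/s18c.png',cv2.resize(a[150:290,180:340],(686,600),interpolation=cv2.INTER_CUBIC))
tcp=s['eef_pos'];yaw=s['tcp_rot'][2]
for t in(0,5): print(t,body(tcp,yaw,t,[(92,100,6),(92,0,50)]).round(1).tolist())"
```

```text
t: 24.1
eef_pos: [335.7, -70.6, 107.6]
tcp_rot: [3.14, -0.022, 1.334]
contact_force: [-0.3, 0.3, -2.8]
finger_gap: 48.4
t 24.1 q [-0.3004 -0.6398  2.2555  0.0222  1.526  -0.0645] p [335.7 -70.6 107.6] r [ 3.1403 -0.0222  1.3339] F [-0.3  0.3 -2.8] gap 48.4
0 [[448.6, 5.0, 68.6], [425.1, -92.2, 112.6]]
5 [[447.6, 0.9, 60.0], [425.1, -92.2, 112.6]]
```

View pics/s18c.png

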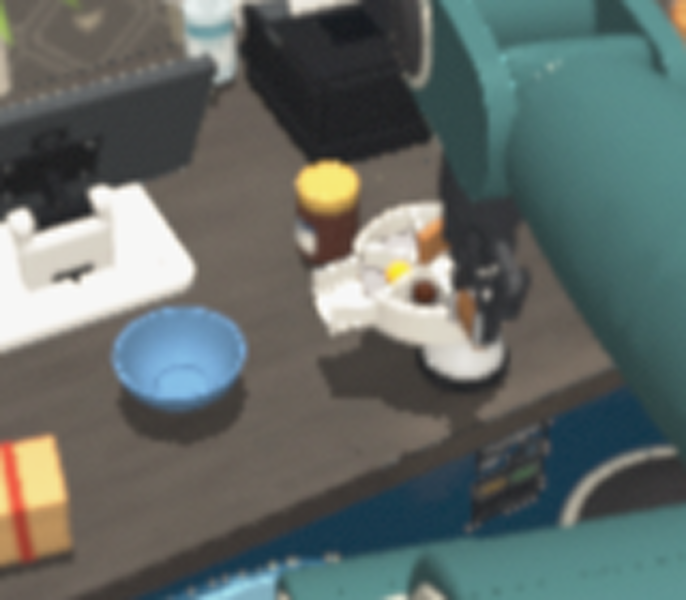

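```bash
python3 -m jog '[[[0.005,0.019,0.002],0,0],[[0.011,0.044,0.001],0,0],[[0.01,0.042,0],0,0],[[0,0,0],0,0],[[0,0,0],0,0]]' 80
python3 -c "
from h import *
s=st();a=snap('scene','s19');b=snap('top','t19')
cv2.imwrite('pics/s19c.png',cv2.resize(a[150:290,180:340],(686,600),interpolation=cv2.INTER_CUBIC))
cv2.imwrite('pics/t19c.png',cv2.resize(b[150:290,160:340],(771,600),interpolation=cv2.INTER_CUBIC))"
```

```text
t: 24.7
eef_pos: [364.3, 39.6, 114.6]
tcp_rot: [3.135, -0.023, 1.336]
contact_force: [0.1, -0.2, -3.0]
finger_gap: 48.1
t 24.7 q [ 0.0222 -0.5828  2.2115  0.0209  1.5006  0.2559] p [364.3  39.6 114.6] r [ 3.135  -0.0233  1.3358] F [ 0.1 -0.2 -3. ] gap 48.1
```

View pics/s19c.png

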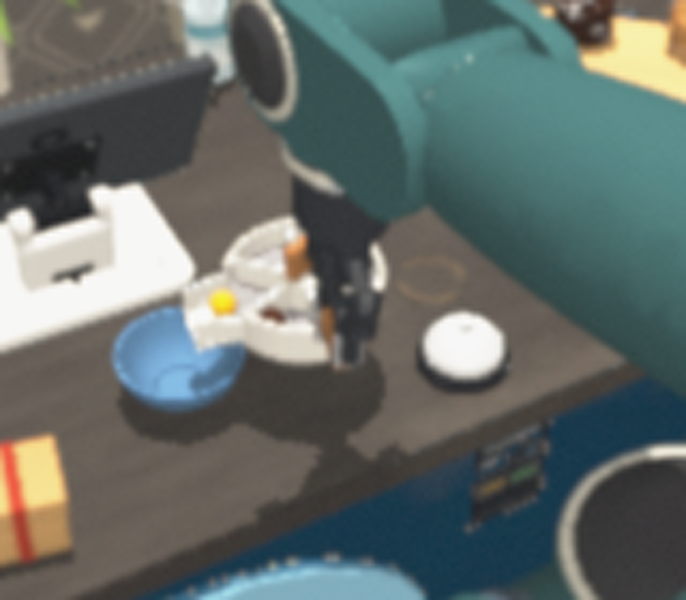

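View pics/t19c.png

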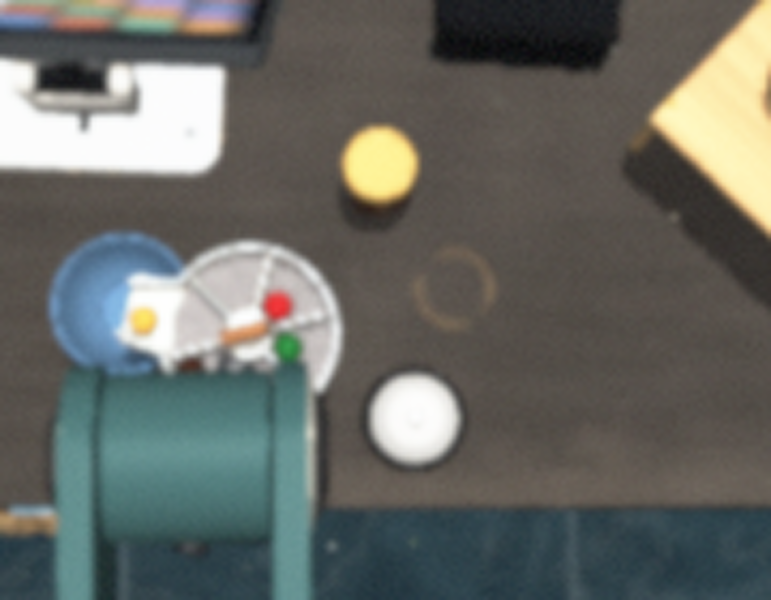

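```bash
python3 -m jog '[[[0,0,0],0,0],[[0,0,0],0,0]]' 80
python3 -c "
from h import *
s=st();a=snap('scene','s20');b=snap('top','t20')
cv2.imwrite('pics/s20c.png',cv2.resize(a[150:290,180:340],(686,600),interpolation=cv2.INTER_CUBIC))
cv2.imwrite('pics/t20c.png',cv2.resize(b[150:290,160:340],(771,600),interpolation=cv2.INTER_CUBIC))"
```

```text
t: 25.0
eef_pos: [364.3, 37.1, 114.7]
tcp_rot: [3.135, -0.023, 1.33]
contact_force: [0.1, -0.6, -2.4]
finger_gap: 48.5
t 25.0 q [ 0.0153 -0.5839  2.2121  0.0208  1.5009  0.2545] p [364.3  37.1 114.7] r [ 3.1347 -0.0233  1.3304] F [ 0.1 -0.6 -2.4] gap 48.5
```

View pics/s20c.png

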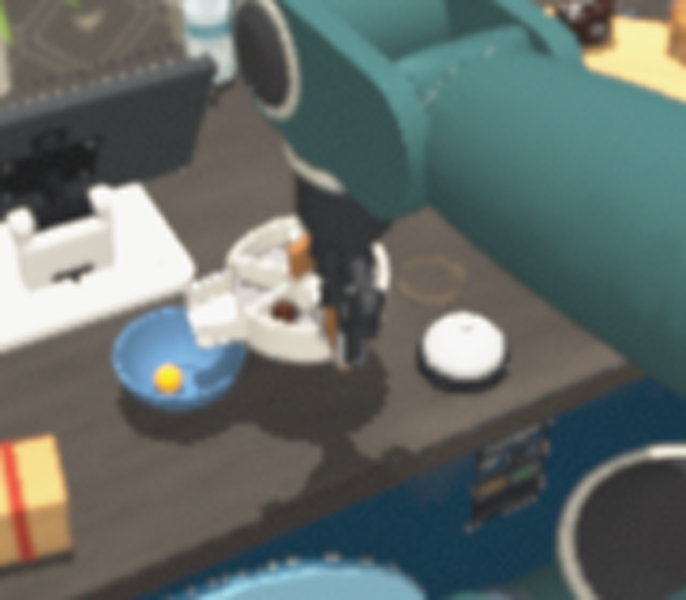

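View pics/t20c.png

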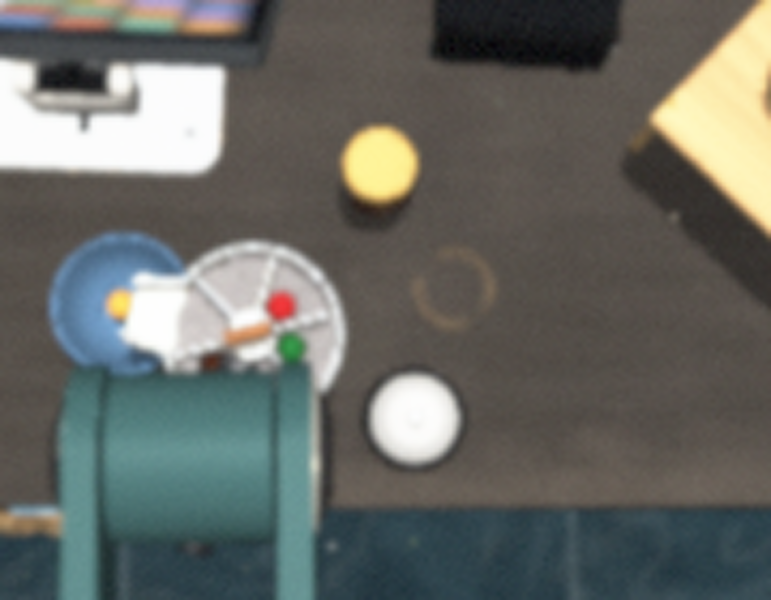

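```bash
python3 -m jog '[[[0,-0.002,0.012],0,0],[[0,-0.008,0.018],0,0],[[0,-0.018,0.01],0,0],[[0.001,-0.028,0],0,0],[[0.001,-0.034,0],0,0],[[0.001,-0.034,0],0,0],[[0.001,-0.034,0],0,0],[[0.001,-0.032,0],0,0],[[0.001,-0.026,0],0,0],[[0,-0.016,0],0,0],[[0,-0.008,0],0,0],[[0,-0.002,0],0,0]]' 80
python3 -c "
from h import *
s=st()"
```

```text
t: 26.3
eef_pos: [368.3, -219.2, 167.5]
tcp_rot: [3.126, -0.021, 1.326]
contact_force: [0.2, 0.2, -2.2]
finger_gap: 48.5
t 26.3 q [-0.6135 -0.4323  2.0298  0.0253  1.5373 -0.3691] p [ 368.3 -219.2  167.5] r [ 3.1261 -0.0211  1.3258] F [ 0.2  0.2 -2.2] gap 48.5
```

```bash
python3 -m jog '[[[0,0,-0.012],0,0],[[0,0,-0.024],0,0],[[0,0,-0.026],0,0],[[0,0,-0.022],0,0],[[0,0,-0.014],0,0],[[0,0,-0.006],0,0],[[0,0,0],0,0]]' 60
python3 -c "
from h import *
s=st()"
```

```text
t: 27.0
eef_pos: [368.2, -214.7, 58.2]
tcp_rot: [3.125, -0.021, 1.33]
contact_force: [-0.6, -0.0, -1.2]
finger_gap: 48.1
t 27.0 q [-0.6055 -0.363   2.1619  0.0267  1.3347 -0.3708] p [ 368.2 -214.7   58.2] r [ 3.1248 -0.0214  1.3301] F [-0.6 -0.  -1.2] gap 48.1
```

```bash
python3 -m jog '[[[0,0,-0.004],0,0],[[0,0,-0.004],0,0]]' 30
python3 -m jog '[[[0,0,-0.003],0,0]]' 30
python3 -m jog '[[[0,0,-0.003],0,0]]' 30
python3 -m jog '[[[0,0,-0.002],0,0]]' 30
python3 -c "
from h import *
b=snap('top','t21');a=snap('scene','s21')"
```

```text
t: 27.2
eef_pos: [369.1, -214.9, 51.5]
tcp_rot: [3.122, -0.021, 1.331]
contact_force: [0.5, -0.0, -3.2]
finger_gap: 48.1
t: 27.3
eef_pos: [369.3, -215.1, 48.8]
tcp_rot: [3.122, -0.02, 1.331]
contact_force: [0.2, 0.6, -2.2]
finger_gap: 48.1
t: 27.4
eef_pos: [369.5, -215.3, 45.9]
tcp_rot: [3.121, -0.02, 1.331]
contact_force: [0.1, 0.3, -2.2]
finger_gap: 48.1
t: 27.5
eef_pos: [369.5, -215.9, 44.4]
tcp_rot: [3.121, -0.019, 1.331]
contact_force: [-13.5, -5.1, 17.3]
finger_gap: 48.4
```

```bash
python3 -m jog '[[[0,0,-0.002],0,0],[[0,0,-0.002],0,0],[[0,0,0],0,0]]' 20
python3 -m jog '[[[0,0,0],0,0.056],[[0,0,0],0,0.064],[[0,0,0],0,0.072],[[0,0,0],0,0.072],[[0,0,0.01],0,0.072],[[0,0,0.03],0,0.072],[[0,0,0.04],0,0.072],[[0,0.02,0.03],0,0.07],[[0,0.045,0],0,0.06],[[0,0.045,0],0,0.06],[[0,0.045,0],0,0.06],[[0,0.04,0],0,0.06]]'
python3 -c "
from h import *
s=st();b=snap('top','t22');a=snap('scene','s22')
cv2.imwrite('pics/t22c.png',cv2.resize(b[150:290,160:360],(800,560),interpolation=cv2.INTER_CUBIC))
cv2.imwrite('pics/s22c.png',cv2.resize(a[150:290,180:360],(771,600),interpolation=cv2.INTER_CUBIC))"
```

```text
t: 27.9
eef_pos: [369.6, -217.5, 44.7]
tcp_rot: [3.12, -0.016, 1.331]
contact_force: [-0.2, -0.9, -2.0]
finger_gap: 48.3
t: 29.1
eef_pos: [368.3, -19.8, 165.2]
tcp_rot: [3.115, -0.016, 1.321]
contact_force: [0.4, 1.1, 0.7]
finger_gap: 60.1
t 29.1 q [-0.1333 -0.6104  2.146   0.0132  1.5772  0.1167] p [368.3 -19.8 165.2] r [ 3.1146 -0.0165  1.3213] F [0.4 1.1 0.7] gap 60.1
```

View pics/t22c.png

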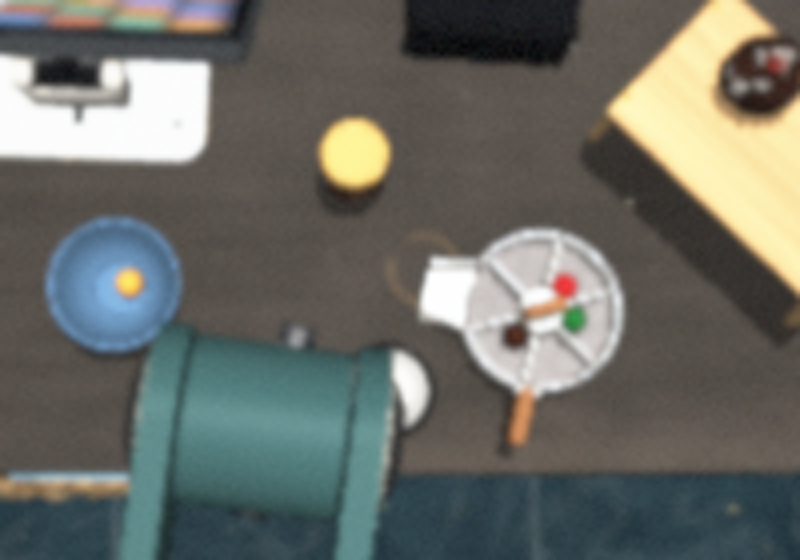

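View pics/s22c.png

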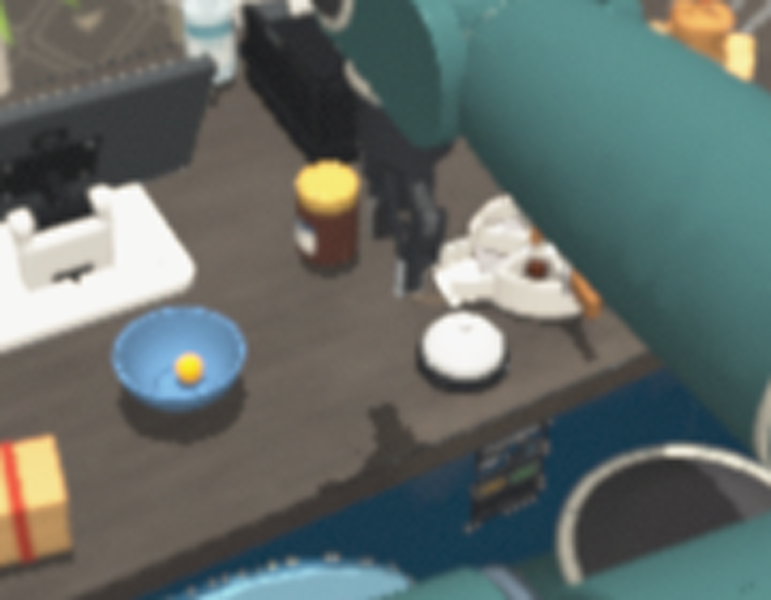

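```bash
python3 -m jog '[[[0,0,0.03],0,0.06],[[0,0,0],0,0.06],[[0,0,0],0,0.06],[[0,0,0],0,0.06],[[0,0,0],0,0.06],[[0,0,0],0,0.06]]'
python3 - <<'E'
from h import *
s=st();b=snap('top','t23');a=snap('scene','s23')
T=lambda u,v:(160+u/4,150+v/4);S=lambda u,v:(180+u/4.283,150+v/4.283)
print('lip corner',tri(S(458,303),T(420,322)),tri(S(437,268),T(430,258)))
print('handle tip',tri(S(590,310),T(517,444)))
print('ring',onz('top',[T(463,310),T(624,310),T(544,228),T(544,392)],40).round(1).tolist())
d=cv2.absdiff(cv2.imread('pics/t0.png') if False else cv2.imread('pics/top0.png'),b).max(2);m=(d>60).astype(np.uint8);n,l,st_,c=cv2.connectedComponentsWithStats(m)
print([(x[:5].tolist()) for x in st_[1:] if x[4]>25])
cv2.imwrite('pics/t23c.png',cv2.resize(b[140:280,60:420],(800,311),interpolation=cv2.INTER_CUBIC))
E
```

```text
t: 29.8
eef_pos: [368.0, -17.7, 197.3]
tcp_rot: [3.114, -0.017, 1.33]
contact_force: [1.2, 0.9, -0.7]
finger_gap: 59.8
t 29.8 q [-0.1281 -0.618   2.099   0.0136  1.6312  0.1141] p [368.  -17.7 197.3] r [ 3.1139 -0.0168  1.3298] F [ 1.2  0.9 -0.7] gap 59.8
lip corner (array([ 450.0503, -139.2285,    7.4172]), np.float64(1.8639671772556259)) (array([ 505.5004, -150.1171,    3.6307]), np.float64(5.12309458131402))
handle tip (array([ 347.7383, -213.522 ,   46.8163]), np.float64(7.569781799701522))
ring [[458.3, -173.4, 40.0], [457.7, -311.3, 40.0], [528.5, -244.3, 40.0], [388.7, -241.1, 40.0]]
[[313, 185, 39, 41, 526], [265, 207, 51, 54, 1515], [189, 217, 7, 8, 42], [247, 237, 14, 27, 259], [192, 247, 9, 12, 71], [204, 248, 41, 12, 286], [243, 265, 13, 30, 220], [190, 268, 17, 6, 64], [190, 275, 7, 26, 129], [195, 297, 27, 14, 125], [173, 304, 21, 40, 378], [212, 310, 28, 9, 80], [494, 315, 18, 3, 36], [185, 319, 26, 5, 53], [246, 319, 11, 22, 140], [478, 321, 30, 14, 181], [457, 331, 12, 10, 79], [134, 339, 50, 45, 1765], [464, 344, 10, 13, 70], [254, 359, 8, 25, 67], [262, 358, 60, 26, 734], [437, 361, 28, 23, 406], [466, 360, 7, 8, 31], [239, 365, 13, 19, 92], [404, 365, 32, 19, 301], [502, 374, 10, 4, 29], [387, 376, 12, 8, 39], [499, 380, 13, 4, 32]]
```

View pics/t23c.png

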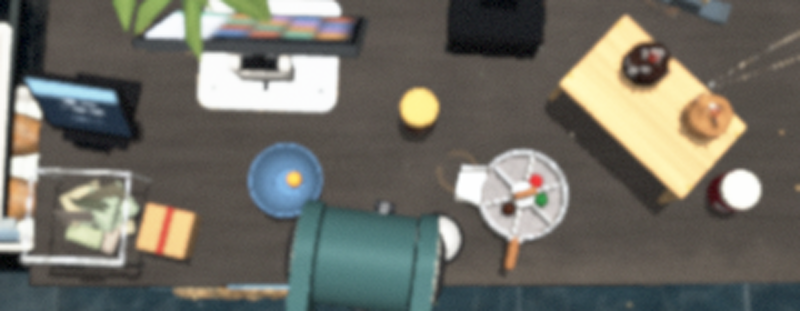

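```bash
python3 -c "
from cell import robot
print(robot.job_done())"
```

```text
the job is handed in; nothing more can be done
None
```

The gold chocolate is in the blue bowl, and the carousel stands on the open worktop with the red, green and brown chocolates still in it. I handed in at about 30 s of the 72 s allowed.

- **Draw out and turn:** I drew the carousel out by the handle, gripped across it. I then turned the wheel about +120° by the knob, and the picture showed gold at the spout.
- **Tip:** The moves allow only a vertical tool, so I could not tip the carousel by turning the wrist. I gripped the handle by its two ends instead. I pressed the underside opposite the spout on the fixed riser's front edge, which tilted the carousel in the grip. I carried it with the spout over the bowl and stopped it short, and gold alone rolled down the chute into the bowl.
- **Stand back:** I set the carousel down on the worktop, opened the gripper and moved the arm clear.

**Last checks:**
- Gold was in the bowl in both views.
- The chute lip measured 4–7 mm above the worktop against the 6 mm given, and the wall ring looked symmetric, so the carousel is upright.
- The before-and-after top pictures showed no change at the bowl (apart from the gold in it), the jars, the riser or its bags. The bell was partly hidden by the arm in the last picture; the earlier one after the drop showed it whole and in place.

**What disagreed or was weak:**
- My measurements of the tilt did not agree: about 5° while pressed on the riser, and 0–3° from pictures taken after lifting. Either way the tilt was below the floors' 8° slope, so the sudden stop supplied part of what rolled gold out, not the tip alone.
- I took the first handle grasp from the top view and the given heights, because the arm blocked the scene camera. I checked the handle's height in two views only after drawing the carousel out. It came to 46 mm, against 50 mm given. I never measured the knob's height in two views before gripping it.
- Before starting I tried a row with a three-number turn to see whether it was accepted. It was refused and nothing moved.

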